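# Refill the snack-bar dispenser

### The arm

A 6-joint arm with a two-finger parallel gripper is mounted at the origin on the work surface. World frame = base frame: x ahead of the robot, y to its left, z up, the work surface at z = 0. Lengths are in m, angles in rad, forces in N, time in s.
With the tool pointing down it reaches from about 0.325 to 0.925 m from the base axis. Payload 3.1 kg.
Tool frame: the origin (TCP) lies midway between the tips of the shut fingers; the grasp point (between the pads) lies 19 mm behind it (manip.grip_depth is the distance from the TCP to the grasp point, in m); z points along the fingers, y is the direction in which the jaws open and shut (so a half turn about z gives the same grasp; the last joint's range is limited). The gripper opens to 85 mm and grips with 20 to 120 N. Pads are 22 mm wide; open, the fingers measure 114 mm over their backs; the gripper's body (76 mm by 85 mm) begins 54 mm behind the grasp point. The pads swing forward as they close: fully open they stand 13 mm farther back than shut.
Start: joints at [-0.112, 0.217, 1.613, -0, 1.311, -0.112], TCP at [0.625, 0, 0.231] pointing down, gripper open.
Joint ranges: [-2.75, 2.75], [-0.78, 2.1], [0.31, 2.55], [-1.13, 4.27], [0.13, 2.63], [-2.58, 2.58]. Speed limits (rad/s): [2.79, 2.79, 3.14, 3.14, 3.14, 3.14].

### API

Orientations are given as a rotation vector (axis times angle).
In Python, from bench import manip gives the robot as it stands. The module is installed in compiled form; this text tells all that it offers.
- The arm moves only by the tool jog_arm, never from a script. Its argument "plan" is text: rows parted by semicolons, each of 7 numbers parted by spaces: the shift along the tool's x, y, z in m, then the turn, a rotation vector about the tool's x, y, z in degrees, then the finger opening in m, from 0 to 0.0854. In form: tx ty tz ax ay az gripper; .... A call has exactly 10 rows; each row is the pose to reach, as a shift and turn from the pose commanded when the call began, along the tool's axes at that moment; what a row does not reach only later rows make up. A row lasts 1/12 s, in which the tool goes at most 41.7 mm and 7.16 degrees, less where a joint would pass 70% of its speed; a pose out of reach is approached as far as the arm can. A call with a gripper value outside its range is refused whole. The fingers move at their own pace and stop on an object; "newtons" is the grip in N (left out, the last holds). Time passes only in rows, so rows that repeat a pose let the fingers close, or fill a call up. It gives the time, the measured TCP pose, the force and the opening at its end, in the units of the state.
- manip.read_state(): the state, without advancing time (a new reading comes with each control period).
- manip.read_camera(name): name is "scene" or "side" or "wrist"; returns (picture, depth): 400x640x3 uint8, blue, green, red; 400x640 float32, m along the optical axis (not along the pixel's ray), 0 where there is no reading.
- manip.camera_model(name): a dict with "fx", "fy", "cx", "cy" (pixels), "distortion" ([k1, k2, p1, p2, k3] as OpenCV has them; the pictures are not rectified), "view" (4x4, takes a point from world to camera coordinates). Camera axes: x right, y up, looking along -z (the intrinsics and any distortion apply to the point x, -y, -z); pixel columns grow to the right and rows downward; lengths in m; the calibration is good to about 2 mm. A picture is of the moment at which its call begins: read the wrist's pose just before it. camera_model takes no time and is no camera call; for the wrist camera it gives the pose at the moment of the call.
- manip.job_done(): hands the job in, once; it reports no verdict.
The state is a dict: "time_s": time; "joints": joint angles; "qd": joint speeds; "tau": joint torques, N m; "eef_pos": TCP position; "eef_rot": TCP orientation; "wrist_force": force on the tool from outside, world axes, zero at the start; "torque": the same for the moment, N m; "width": opening from 0.0 (shut) to 1.0 (fully open).
Only numpy, scipy, OpenCV 4.12 (cv2) and the standard library are available. Lean on these libraries where they do the work, as an engineer would, in place of code of your own. Each camera call takes 0.05 s, during which the arm holds its last target. There are 200 camera calls.

### The job

Refill the snack-bar dispenser: take the aluminium follower weight out of its magazine and set it on the cork mat, stack all the loose bar cartons into one neat flat pile on the counter, then lift the whole pile at once and lower it into the magazine tilted, one edge going in first along a wall, before letting it down level to the floor. Put the follower weight back flat on top of the bars, then press the dispenser's plunger head right down to its stop, hold it there a moment and let it come back up. Leave the other kitchen things where they are.

Things in the scene. Friction and masses are not known exactly. Their poses are not given: they have to be found in the camera images.
- dispenser: Snack-bar dispenser, fixed to the counter, turned up to 20 degrees about the vertical. Origin: on the counter, under the magazine's centre; x along the magazine, z up. Base plate 6 mm thick, 100 mm wide (y), x from -197 to +65 mm. White plunger housing on the -x side: x from -146 to -62 mm, 84 mm wide, top at z = 55 mm.
- magazine (a point): Centre of the magazine's floor (6 mm above the counter), axes as the dispenser. Steel magazine, open top, inside 105 (x) by 65 mm (y), walls 4 mm thick, rim 50 mm above its floor. End walls (across x) are full; the long sides are cut away down to the base plate for the fingers, all but 12 mm at each corner (gap 81 mm long).
- plunger (a joint): Travel of the plunger in m: 0 up (rest), 0.014 fully down at its stop. Spring return; about 2 N to start it and 9 N at the stop.
- plunger_top (a point): Centre of the top face of the plunger's round black head (46 mm across, 12 mm thick), pressed straight down. At rest it is 90 mm above the counter and 106 mm from the dispenser's origin along the dispenser's -x.
- follower: Aluminium follower weight, about 0.2 kg: plate 96 x 56 x 8 mm (x, y, z) with an upright fin on its middle, 44 mm long (x) by 14 mm thick (y), its top 46 mm above the plate's underside. Origin: centre of the plate's underside; z up. Starts lying on the floor of the empty magazine. Pinch it by the fin.
- mat: Square cork mat, 120 x 120 x 4 mm, fixed to the counter. Origin: centre of its underside.
- bar1: Plain flat cardboard snack-bar carton, rigid, 100 x 60 x 10 mm (x, y, z), 56 to 112 g, starts lying flat on the counter. Origin: centre of its underside; z up. All cartons are alike; two to four of the four are present, the others are absent.
- bar2: Plain flat cardboard snack-bar carton, rigid, 100 x 60 x 10 mm (x, y, z), 56 to 112 g, starts lying flat on the counter. Origin: centre of its underside; z up. All cartons are alike; two to four of the four are present, the others are absent.
- bar3: Plain flat cardboard snack-bar carton, rigid, 100 x 60 x 10 mm (x, y, z), 56 to 112 g, starts lying flat on the counter. Origin: centre of its underside; z up. All cartons are alike; two to four of the four are present, the others are absent.
- bar4: Plain flat cardboard snack-bar carton, rigid, 100 x 60 x 10 mm (x, y, z), 56 to 112 g, starts lying flat on the counter. Origin: centre of its underside; z up. All cartons are alike; two to four of the four are present, the others are absent.
- spill_cup: Orange plastic spill-proof cup, 76 mm across, about 115 mm high. Origin: centre of underside. Leave alone.
- dish: White ceramic dish, 130 mm across, 28 mm high. Origin: centre of underside. Leave alone.
- measure: Aluminium measuring cup, 60 mm across, 42 mm high, with a flat handle reaching 103 mm from its centre along its x at 40 mm height. Origin: centre of underside. Leave alone.
- spoon: Wooden spoon lying flat, 200 mm long. Leave alone.
- jar: Glass jar with a steel lid, 72 mm across, 90 mm high. Origin: centre of underside. Leave alone.
- mug: White ceramic mug, 76 mm across, 85 mm high. Origin: centre of underside. Leave alone.
There are look-alikes about, which are no part of the job. Several things look just like the mat: the one meant starts nearest to the robot's base. What is shaped like the bar2 but green is not meant.

How it is judged:
On the way, in this order (a step that is already met when the one before it is completed fails the run):
1. the follower weight lies flat on the cork mat, let go (horizontal distance between follower and mat below 0.05 m and height (world z) of follower below 0.01 m and angle between follower's own z axis and vertical below 0.08 rad and contact force between follower and the fingers below 0.3 N), for 0.2 s.
2. all the bar cartons are lifted off the counter together as one pile (each at least 30 mm up, no two centres further than 15 mm apart sideways) (height (world z) of each of bar1, bar2, bar3, bar4 above 0.03 m and horizontal distance between bar1 and bar2 below 0.015 m and horizontal distance between each of bar1, bar2 and bar3 below 0.015 m and horizontal distance between each of bar1, bar2, bar3 and bar4 below 0.015 m), for 0.2 s.
3. the pile goes into the magazine tilted: over the magazine, tilted by more than 0.1 rad (6 degrees), its low edge below the rim (horizontal distance between each of bar1, bar2, bar3, bar4 and dispenser below 0.035 m and angle between each of bar1, bar2, bar3, bar4's own z axis and vertical above 0.1 rad and z of any of bar1, bar2, bar3, bar4 in the frame of dispenser below 0.06 m), for 0.05 s.
4. all the cartons lie flat in the magazine, the lowest on its floor, let go (x of bar1 in the frame of dispenser between -0.006 and 0.006 m and y of bar1 in the frame of dispenser between -0.006 and 0.006 m and angle between each of bar1, bar2, bar3, bar4's own z axis and vertical below 0.06 rad and z of each of bar1, bar2, bar3, bar4 in the frame of dispenser below 0.04 m and angle between the x axis of each of bar1, bar2, bar3, bar4 and the x axis of dispenser, either way round below 0.12 rad and x of bar2 in the frame of dispenser between -0.006 and 0.006 m and y of bar2 in the frame of dispenser between -0.006 and 0.006 m and x of bar3 in the frame of dispenser between -0.006 and 0.006 m and y of bar3 in the frame of dispenser between -0.006 and 0.006 m and x of bar4 in the frame of dispenser between -0.006 and 0.006 m and y of bar4 in the frame of dispenser between -0.006 and 0.006 m and z of any of bar1, bar2, bar3, bar4 in the frame of dispenser below 0.01 m and contact force between each of bar1, bar2, bar3, bar4 and the fingers below 0.3 N), for 0.2 s.
5. the follower weight lies flat on the bars in the magazine, let go (x of bar1 in the frame of dispenser between -0.006 and 0.006 m and y of bar1 in the frame of dispenser between -0.006 and 0.006 m and angle between each of bar1, bar2, bar3, bar4, follower's own z axis and vertical below 0.06 rad and z of each of bar1, bar2, bar3, bar4 in the frame of dispenser below 0.04 m and angle between the x axis of each of bar1, bar2, bar3, bar4 and the x axis of dispenser, either way round below 0.12 rad and x of bar2 in the frame of dispenser between -0.006 and 0.006 m and y of bar2 in the frame of dispenser between -0.006 and 0.006 m and x of bar3 in the frame of dispenser between -0.006 and 0.006 m and y of bar3 in the frame of dispenser between -0.006 and 0.006 m and x of bar4 in the frame of dispenser between -0.006 and 0.006 m and y of bar4 in the frame of dispenser between -0.006 and 0.006 m and z of any of bar1, bar2, bar3, bar4 in the frame of dispenser below 0.01 m and x of follower in the frame of dispenser between -0.008 and 0.008 m and y of follower in the frame of dispenser between -0.008 and 0.008 m and z of follower in the frame of dispenser below 0.052 m and (contact force between follower and bar1 above 0.4 N or contact force between follower and bar2 above 0.4 N or contact force between follower and bar3 above 0.4 N or contact force between follower and bar4 above 0.4 N) and contact force between follower and the fingers below 0.3 N), for 0.2 s.
6. the plunger is pressed to its stop (more than 12.5 of its 14 mm) and held there for 0.2 s (value of joint plunger above 0.0125 m), for 0.2 s.
At the end, for the whole second after the job is handed in: All cartons lie flat (within 0.06 rad) in the magazine, each centred within 6 mm, the lowest on the floor; the follower weight rests flat on them, centred within 8 mm; the plunger is back up (under 3 mm); all at rest (x of bar1 in the frame of dispenser between -0.006 and 0.006 m and y of bar1 in the frame of dispenser between -0.006 and 0.006 m and angle between each of bar1, bar2, bar3, bar4, follower's own z axis and vertical below 0.06 rad and z of each of bar1, bar2, bar3, bar4 in the frame of dispenser below 0.04 m and angle between the x axis of each of bar1, bar2, bar3, bar4 and the x axis of dispenser, either way round below 0.12 rad and x of bar2 in the frame of dispenser between -0.006 and 0.006 m and y of bar2 in the frame of dispenser between -0.006 and 0.006 m and x of bar3 in the frame of dispenser between -0.006 and 0.006 m and y of bar3 in the frame of dispenser between -0.006 and 0.006 m and x of bar4 in the frame of dispenser between -0.006 and 0.006 m and y of bar4 in the frame of dispenser between -0.006 and 0.006 m and z of any of bar1, bar2, bar3, bar4 in the frame of dispenser below 0.01 m and x of follower in the frame of dispenser between -0.008 and 0.008 m and y of follower in the frame of dispenser between -0.008 and 0.008 m and z of follower in the frame of dispenser below 0.052 m and (contact force between follower and bar1 above 0.4 N or contact force between follower and bar2 above 0.4 N or contact force between follower and bar3 above 0.4 N or contact force between follower and bar4 above 0.4 N) and value of joint plunger below 0.003 m and linear speed of each of follower, bar1, bar2, bar3, bar4 below 0.02 m/s); the robot touches nothing.
It fails at once if a bystander (cup, dish, measuring cup, spoon, jar or mug) is moved more than 50 mm (distance of any of spill_cup, dish, measure, spoon, jar, mug from where it was at the start of the episode above 0.05 m).
It fails at once if the cup, the jar or the mug is knocked over (angle between any of spill_cup, jar, mug's own z axis and vertical above 0.6 rad).
Of bar1, bar2, bar3, bar4 only 2 to 4 are there at a start; the rules pass over those that are not, and their reading is None.
At some moment in a run one of bar1, bar2, bar3, bar4, follower may be knocked a few centimetres aside while the robot is not near it.
It also fails if it takes over 210 s, if anything falls off the work surface, if the arm or the gripper's body presses on something with over 40 N, if the wrist force passes 120 N, or if a joint passes its speed limit or range.

## Working session

There is one attempt and no reset: what is moved stays moved. The work goes in short steps, Python scripts to look and compute and a tool call to move; the robot and the scene stay as the last step left them, time stands still between calls to the robot, and variables do not carry over. Pictures are saved under pics/ and viewed, about 12 in all and at most 16, crops included, and the job is handed in when it is done.

Besides the shell and the picture viewer there is one more tool, called after "Call:" as name(argument=value, ...) on one line, values as JSON. jog_arm: Moves the arm, as the interface text tells. Its arguments: {"type":"object","properties":{"plan":{"type":"string"},"newtons":{"type":"number"}},"required":["plan"]}

```bash
mkdir -p pics
python3 - <<'E'
from bench import manip
import cv2,numpy as np
s=manip.read_state();print({k:np.round(v,3) for k,v in s.items()}, manip.grip_depth)
for n in ("scene","side","wrist"):
    m=manip.camera_model(n);im,d=manip.read_camera(n)
    cv2.imwrite(f"pics/{n}0.png",im);np.savez(f"pics/{n}0.npz",im=im,d=d,view=m["view"])
    print(n,m["fx"],m["fy"],m["cx"],m["cy"],m["distortion"],np.round(m["view"],3).tolist())
a=cv2.imread("pics/scene0.png");b=cv2.imread("pics/side0.png")
E
```

```text
{'time_s': np.float64(0.0), 'joints': array([-0.112,  0.218,  1.615, -0.   ,  1.311, -0.112]), 'qd': array([-0.001,  0.   ,  0.001,  0.   , -0.001, -0.001]), 'tau': array([-0.0000e+00, -3.9684e+01, -3.0385e+01, -0.0000e+00,  1.0000e-02,
        0.0000e+00]), 'eef_pos': array([0.624, 0.   , 0.23 ]), 'eef_rot': array([-2.22e+00, -2.22e+00,  2.00e-03]), 'wrist_force': array([ 0.425, -0.369, -0.322]), 'torque': array([0.001, 0.008, 0.   ]), 'width': np.float64(1.001)} 0.0187
scene 381.1654943478136 381.1654943478136 312.3934465590458 202.4155547000354 [-0.02174001  0.          0.          0.          0.        ] [[0.055, 0.998, -0.01, -0.018], [-0.844, 0.052, 0.534, 0.419], [0.534, -0.022, 0.845, -1.582], [0.0, 0.0, 0.0, 1.0]]
side 452.4713347152494 452.4713347152494 314.4414616328481 198.01720179278394 [0.03747527 0.         0.         0.         0.        ] [[0.849, -0.529, 0.009, -0.511], [0.268, 0.444, 0.855, -0.237], [-0.456, -0.724, 0.518, -1.091], [0.0, 0.0, 0.0, 1.0]]
wrist 314.171601426823 314.171601426823 321.1744981432839 198.7836412806534 [-0.01163703  0.          0.          0.          0.        ] [[1.0, -0.0, -0.002, -0.623], [-0.0, 0.964, -0.267, 0.035], [0.002, 0.267, 0.964, -0.378], [0.0, 0.0, 0.0, 1.0]]
```

View pics/scene0.png

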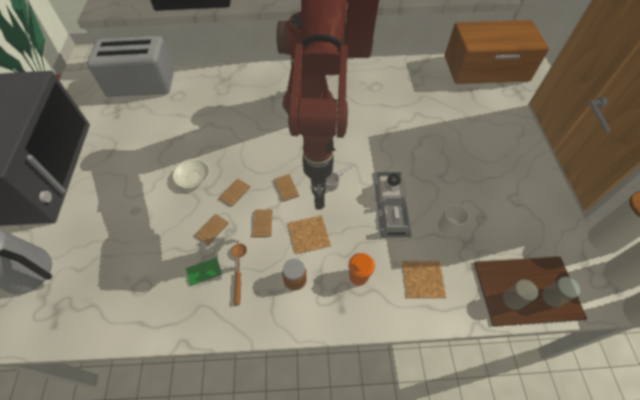

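View pics/side0.png

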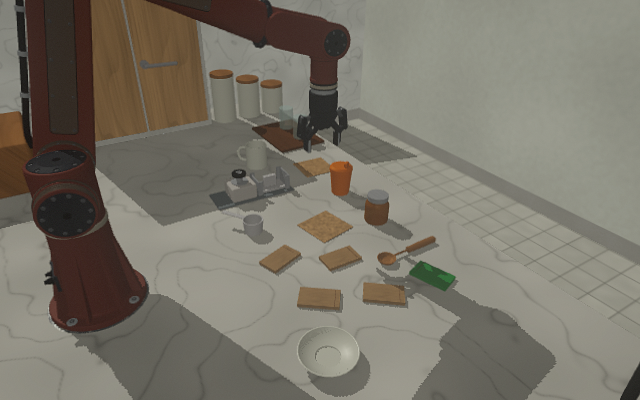

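The scene picture shows four brown cartons at (235,192), (286,187), (211,228) and (262,223), with the green look-alike at (203,271). The dispenser is at (393,205), plunger toward the robot. There are cork mats at (309,234) and (424,279); the first is nearer the base.

```bash
cat > h.py <<'E'
from bench import manip
import cv2,numpy as np,time
from scipy.spatial.transform import Rotation as R
def model(n,view=None):
    m=manip.camera_model(n);K=np.array([[m["fx"],0,m["cx"]],[0,m["fy"],m["cy"]],[0,0,1]])
    return K,np.array(m["distortion"],float),np.array(m["view"] if view is None else view)
def rays(cam,px):
    K,D,V=cam
    u=cv2.undistortPoints(np.array(px,np.float64).reshape(-1,1,2),K,D).reshape(-1,2)
    d=np.c_[u[:,0],-u[:,1],-np.ones(len(u))]@V[:3,:3]
    return -V[:3,:3].T@V[:3,3],d
def plane(cam,px,z):
    o,d=rays(cam,px);return o+d*((z-o[2])/d[:,2])[:,None]
def cloud(cam,depth):
    h,w=depth.shape;v,u=np.mgrid[:h,:w];o,d=rays(cam,np.c_[u.ravel(),v.ravel()])
    return (o+d*depth.reshape(-1,1)).reshape(h,w,3)
def proj(cam,P):
    K,D,V=cam;P=np.atleast_2d(P)@V[:3,:3].T+V[:3,3]
    return cv2.projectPoints(P*[1,-1,-1],np.zeros(3),np.zeros(3),K,D)[0].reshape(-1,2)
def shot(n,tag):
    cam=model(n);im,d=manip.read_camera(n);cv2.imwrite(f"pics/{tag}.png",im);np.savez(f"pics/{tag}.npz",im=im,d=d,view=cam[2]);return cam,im,d
def load(n,tag):
    f=np.load(f"pics/{tag}.npz");return model(n,f["view"]),f["im"],f["d"]
def rects(cam,mask,z,amin):
    """contours of mask cast onto plane z -> list of (centre, (long,short) m, long-axis deg, pixel)"""
    out=[]
    for c in cv2.findContours(mask.astype(np.uint8),cv2.RETR_EXTERNAL,cv2.CHAIN_APPROX_NONE)[0]:
        if cv2.contourArea(c)<amin: continue
        P=plane(cam,c[:,0].astype(float),z)[:,:2]
        (cx,cy),(w,h),a=cv2.minAreaRect((P*1000).astype(np.float32))
        if w<h:w,h,a=h,w,a+90
        out.append(((round(cx),round(cy)),(round(w),round(h)),round((a+90)%180-90,1),c[:,0].mean(0).round().tolist()))
    return out
E
python3 - <<'E'
from h import *
for n in ("scene","side"):
    cam,im,d=load(n,n+"0");hsv=cv2.cvtColor(im,cv2.COLOR_BGR2HSV)
    m=cv2.inRange(hsv,(5,70,60),(22,255,255))
    print(n)
    for r in rects(cam,m,.010,150):print(r)
    P=cloud(cam,d)
    b=(P[...,2]>.03)&(P[...,2]<.12)&(P[...,0]>.3)&(P[...,0]<.8)&(abs(P[...,1])<.5)
    for r in rects(cam,b,.05,60):
        print("high",r)
E
```

```text
scene
((779, -77), (73, 55), -82.9, [295.0, 280.0])
((797, 311), (121, 115), 86.5, [423.0, 279.0])
((849, 619), (278, 198), -89.7, [531.0, 292.0])
((751, 129), (108, 85), -1.1, [360.0, 268.0])
((742, -253), (200, 45), 2.2, [238.0, 272.0])
((622, -29), (120, 120), -79.4, [308.0, 234.0])
((584, -348), (102, 63), -38.4, [211.0, 229.0])
((571, -181), (103, 60), 0.1, [262.0, 223.0])
((568, 1098), (113, 32), -28.0, [636.0, 203.0])
((442, -280), (103, 63), -38.6, [234.0, 192.0])
((432, -100), (102, 61), 18.4, [286.0, 187.0])
((-282, 884), (506, 450), 89.9, [494.0, 51.0])
((-88, 1234), (1502, 416), -28.5, [598.0, 97.0])
((-236, 46), (1099, 471), -13.3, [322.0, 67.0])
high ((765, -79), (78, 71), 0.2, [294.0, 272.0])
high ((755, 119), (86, 73), -70.1, [360.0, 266.0])
high ((637, 254), (77, 29), 86.5, [397.0, 227.0])
high ((589, 255), (53, 19), -3.5, [396.0, 214.0])
high ((610, 446), (128, 75), -40.4, [455.0, 217.0])
high ((492, 259), (127, 88), -2.7, [392.0, 190.0])
high ((415, 87), (133, 44), -40.6, [339.0, 176.0])
side
((-63, -34), (209, 73), -60.2, [76.0, 319.0])
((437, -284), (100, 68), -3
[... 380 characters left out ...]
76.0, 212.0])
((819, 216), (287, 192), 86.4, [327.0, 173.0])
((806, 613), (290, 123), -89.6, [280.0, 138.0])
((1036, 1430), (178, 120), 64.2, [246.0, 79.0])
((947, 1597), (186, 136), 60.8, [221.0, 74.0])
((219, 1680), (1711, 79), 80.9, [84.0, 101.0])
((1979, 2692), (3270, 921), 82.9, [276.0, 30.0])
((1003, 2783), (3855, 562), 79.1, [166.0, 64.0])
((601, 2880), (3966, 297), 80.6, [113.0, 72.0])
((24, 2699), (4789, 249), 87.6, [38.0, 130.0])
high ((410, 72), (137, 65), -73.2, [243.0, 218.0])
high ((782, -67), (161, 69), 50.1, [377.0, 204.0])
high ((535, 269), (217, 177), -1.6, [257.0, 180.0])
high ((793, 136), (193, 76), 56.4, [340.0, 175.0])
high ((616, 463), (193, 107), 63.3, [251.0, 151.0])
```

View pics/wrist0.png

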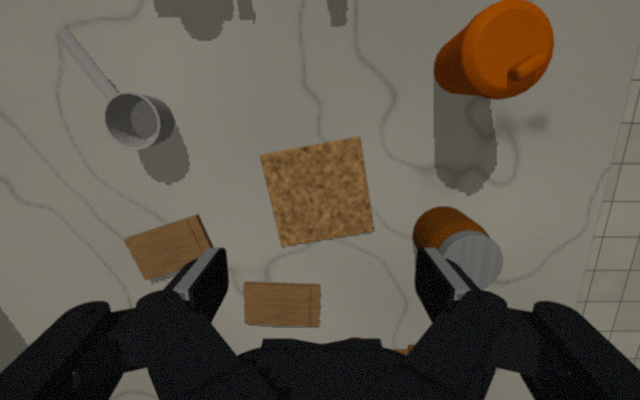

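Call:
jog_arm(plan="0.04 0 -0.02 0 0 7 0.085;0.08 0 -0.02 0 0 14 0.085;0.12 -0.01 -0.02 0 0 21 0.085;0.16 -0.02 -0.02 0 0 28 0.085;0.2 -0.034 -0.02 0 0 35 0.085;0.24 -0.034 -0.02 0 0 42 0.085;0.255 -0.034 -0.02 0 0 49 0.085;0.255 -0.034 -0.02 0 0 56 0.085;0.255 -0.034 -0.02 0 0 63 0.085;0.255 -0.034 -0.02 0 0 70 0.085", newtons=40)

```text
time_s: 0.98
eef_pos: [0.5904, 0.2559, 0.2506]
eef_rot: [3.095, 0.54, -0.002]
wrist_force: [0.5, -0.1, 0.5]
width: 0.991
```

Call:
jog_arm(plan="0 0 0 0 0 7 0.085;0 0 0 0 0 14 0.085;0 0 0 0 0 20 0.085;0 0 0 0 0 20 0.085;0 0 0 0 0 20 0.085;0 0 0 0 0 20 0.085;0 0 0 0 0 20 0.085;0 0 0 0 0 20 0.085;0 0 0 0 0 20 0.085;0 0 0 0 0 20 0.085")

```text
time_s: 1.82
eef_pos: [0.591, 0.255, 0.2513]
eef_rot: [-3.142, -0.002, -0.0]
wrist_force: [-0.1, 0.8, 0.8]
width: 0.993
```

Run:
```python
from h import *
cam,im,d=shot("wrist","w1")
s=manip.read_state();print(s["time_s"],np.round(s["eef_pos"],4),np.round(R.from_rotvec(s["eef_rot"]).as_matrix(),3).tolist(),s["wrist_force"])
P=cloud(cam,d)
for lo,hi in((.085,.10),(.05,.062),(.045,.06)):
    m=(P[...,2]>lo)&(P[...,2]<hi)&(P[...,0]>.3)&(P[...,0]<.8)&(P[...,1]>.1)&(P[...,1]<.4)
    for r in rects(cam,m,(.09 if lo>.08 else .056 if hi>.06 else .052),60):print(lo,r)
```

```text
1.8667 [0.591  0.255  0.2513] [[1.0, 0.001, -0.0], [0.001, -1.0, 0.0], [-0.0, -0.0, -1.0]] [ 1.15469579  0.54531168 -0.35222031]
0.085 ((479, 262), (45, 44), 0.1, [314.0, 282.0])
0.085 ((743, 121), (52, 16), -89.5, [479.0, 7.0])
0.05 ((482, 261), (83, 82), -2.7, [315.0, 264.0])
0.05 ((535, 258), (73, 18), 87.3, [318.0, 226.0])
0.05 ((584, 257), (43, 14), -3.1, [319.0, 181.0])
0.05 ((632, 254), (72, 16), 87.4, [322.0, 134.0])
0.05 ((748, 131), (43, 10), 62.4, [450.0, 15.0])
0.045 ((491, 261), (107, 83), -2.7, [317.0, 255.0])
0.045 ((583, 257), (44, 14), -3.1, [319.0, 181.0])
0.045 ((621, 400), (17, 7), 2.4, [187.0, 147.0])
0.045 ((631, 254), (73, 16), 87.4, [322.0, 134.0])
0.045 ((748, 131), (44, 11), 62.4, [448.0, 16.0])
```

View pics/w1.png

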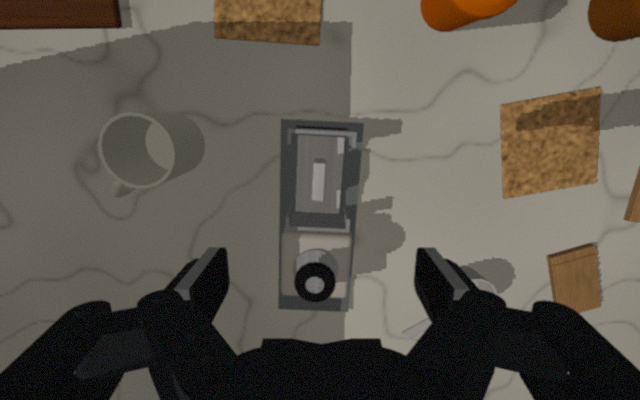

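Dispenser: plunger head at (314,282) px, fin at (319,181), measuring 44×14 mm as it should. That puts the origin near (584.5, 257) mm with yaw about -2.8°. Plunger-to-origin distance and the wall midpoints agree. Next I grasp the fin.

Call:
jog_arm(plan="-0.002 0 0.03 0 0 1 0.085;-0.005 -0.001 0.06 0 0 2 0.085;-0.007 -0.002 0.09 0 0 3 0.085;-0.007 -0.002 0.12 0 0 3 0.085;-0.007 -0.002 0.15 0 0 3 0.06;-0.007 -0.002 0.175 0 0 3 0.05;-0.007 -0.002 0.195 0 0 3 0.05;-0.007 -0.002 0.215 0 0 3 0.05;-0.007 -0.002 0.229 0 0 3 0.05;-0.007 -0.002 0.229 0 0 3 0.05", newtons=40)

```text
time_s: 2.7
eef_pos: [0.581, 0.256, 0.0184]
eef_rot: [3.138, -0.08, -0.011]
wrist_force: [-1.2, -1.1, -0.5]
width: 0.585
```

Call:
jog_arm(plan="0 0 0 0 0 0 0.03;0 0 0 0 0 0 0.01;0 0 0 0 0 0 0.005;0 0 0 0 0 0 0.005;0 0 0 0 0 0 0.005;0 0 0 0 0 0 0.005;0 0 0 0 0 0 0.005;0 0 0 0 0 0 0.005;0 0 -0.005 0 0 0 0.005;0 0 -0.01 0 0 0 0.005")

```text
time_s: 3.53
eef_pos: [0.5828, 0.2565, 0.0316]
eef_rot: [3.14, -0.081, -0.004]
wrist_force: [-0.2, 0.5, -1.6]
width: 0.156
```

Call:
jog_arm(plan="0 0 -0.02 0 0 0 0.005;0 0 -0.05 0 0 0 0.005;0 0 -0.08 0 0 0 0.005;0 0.02 -0.09 0 0 0 0.005;0.005 0.05 -0.09 0 0 0 0.005;0.015 0.085 -0.09 0 0 0 0.005;0.02 0.12 -0.09 0 0 0 0.005;0.03 0.155 -0.09 0 0 0 0.005;0.035 0.19 -0.09 0 0 0 0.005;0.04 0.225 -0.09 0 0 0 0.005")

```text
time_s: 4.37
eef_pos: [0.6115, 0.0286, 0.1217]
eef_rot: [-3.141, 0.08, 0.003]
wrist_force: [0.7, 0.7, -2.3]
width: 0.154
```

Call:
jog_arm(plan="0.003 0.025 0 0 0 0 0.005;0.007 0.045 0 0 0 0 0.005;0.01 0.06 0 0 0 0 0.005;0.01 0.063 0 0 0 0 0.005;0.01 0.063 0.02 0 0 0 0.005;0.01 0.063 0.05 0 0 0 0.005;0.01 0.063 0.07 0 0 0 0.005;0.01 0.063 0.08 0 0 0 0.005;0.01 0.063 0.09 0 0 0 0.005;0.01 0.063 0.09 0 0 0 0.005")

```text
time_s: 5.2
eef_pos: [0.6175, -0.0321, 0.0301]
eef_rot: [-3.14, 0.079, 0.006]
wrist_force: [-1.0, -0.4, -2.7]
width: 0.154
```

Call:
jog_arm(plan="0 0 0.003 0 0 0 0.005;0 0 0.006 0 0 0 0.005;0 0 0.009 0 0 0 0.005;0 0 0.011 0 0 0 0.005;0 0 0.011 0 0 0 0.005;0 0 0.011 0 0 0 0.02;0 0 0.011 0 0 0 0.04;0 0 0.011 0 0 0 0.05;0 0 0.011 0 0 0 0.05;0 0 0.011 0 0 0 0.05")

```text
time_s: 6.03
eef_pos: [0.6192, -0.0332, 0.0214]
eef_rot: [-3.141, 0.081, -0.0]
wrist_force: [-1.2, 1.0, -0.1]
width: 0.585
```

Call:
jog_arm(plan="0 0 -0.02 0 0 0 0.05;0 0 -0.05 0 0 0 0.05;0 0 -0.08 0 0 0 0.085;0 0.03 -0.11 0 0 0 0.085;0 0.065 -0.14 0 0 -3 0.085;-0.02 0.1 -0.16 0 0 -3 0.085;-0.04 0.13 -0.18 0 0 -3 0.085;-0.04 0.145 -0.2 0 0 -3 0.085;-0.04 0.145 -0.21 0 0 -3 0.085;-0.04 0.145 -0.21 0 0 -3 0.085")

```text
time_s: 6.87
eef_pos: [0.5736, -0.1778, 0.2354]
eef_rot: [3.139, -0.002, 0.011]
wrist_force: [0.4, -0.1, -0.4]
width: 0.996
```

```bash
cat >> h.py <<'E'
def wood(cam,im,d,z=.01,amin=400):
    hsv=cv2.cvtColor(im,cv2.COLOR_BGR2HSV);m=cv2.inRange(hsv,(5,70,60),(22,255,255))
    return rects(cam,m,z,amin)
def pose():
    s=manip.read_state();M=R.from_rotvec(s["eef_rot"]).as_matrix();return s["time_s"],s["eef_pos"],M,np.degrees(np.arctan2(M[1,0],M[0,0])),s
E
python3 - <<'E'
from h import *
cam,im,d=shot("wrist","w2")
t,p,M,psi,s=pose();print(t,np.round(p,4),psi,s["wrist_force"])
for z in(.01,):
  for r in wood(cam,im,d,z):print(z,r)
P=cloud(cam,d);m=(P[...,2]>.035)&(P[...,2]<.06)&(P[...,1]<.1)
for r in rects(cam,m,.05,60):print('fin',r)
E
```

```text
6.9167 [ 0.5728 -0.1763  0.233 ] -7.72101971407625e-05 [ 0.20597544 -0.01803274 -0.35894552]
0.01 ((433, -99), (102, 64), 18.7, [263.0, 276.0])
0.01 ((441, -279), (100, 64), -37.7, [396.0, 270.0])
0.01 ((570, -181), (100, 60), -1.9, [323.0, 172.0])
0.01 ((583, -347), (100, 63), -38.8, [464.0, 162.0])
0.01 ((620, -32), (118, 117), -79.5, [194.0, 129.0])
0.01 ((699, -254), (110, 51), 0.1, [390.0, 52.0])
0.01 ((750, 122), (73, 12), 89.2, [34.0, 4.0])
fin ((441, 55), (62, 40), -57.7, [122.0, 288.0])
fin ((617, -37), (43, 19), -2.8, [183.0, 136.0])
fin ((737, -83), (46, 9), 89.7, [218.0, 4.0])
```

View pics/w2.png

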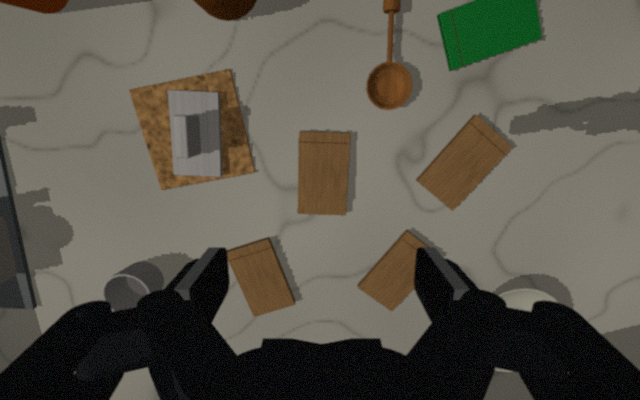

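Follower lies flat on the near mat, fin at (183,136) px. The base carton is at (323,172), with the others at (263,276), (396,270) and (464,162). I'll stack on the middle one.

Call:
jog_arm(plan="-0.03 0.02 0.01 0 0 7 0.085;-0.06 0.04 0.02 0 0 14 0.085;-0.09 0.06 0.04 0 0 21 0.085;-0.115 0.085 0.06 0 0 28 0.085;-0.132 0.102 0.063 0 0 35 0.085;-0.132 0.102 0.063 0 0 38 0.085;-0.132 0.102 0.063 0 0 38 0.085;-0.132 0.102 0.063 0 0 38 0.085;-0.132 0.102 0.063 0 0 38 0.085;-0.132 0.102 0.063 0 0 38 0.085")

```text
time_s: 7.75
eef_pos: [0.4407, -0.2771, 0.1681]
eef_rot: [-2.972, 1.017, 0.0]
wrist_force: [-0.1, -1.1, 0.5]
width: 0.995
```

```bash
cat >> h.py <<'E'
def near(tag,z=.01):
    """wood rect nearest the TCP, as (along tool x, along tool y) offset in mm, sizes and turn about tool z"""
    cam,im,d=shot("wrist",tag);t,p,M,psi,s=pose()
    r=min(wood(cam,im,d,z),key=lambda r:np.hypot(*(np.array(r[0])/1000-p[:2])))
    v=np.array([r[0][0],r[0][1],0])-p*1000;o=M.T@np.r_[v[:2],0]
    print(tag,"t",round(t,2),"tcp",np.round(p,4),"psi",round(psi,2),"bar",r,"dx,dy",np.round(o[:2],1),"turn az",round((psi-r[2]+90)%180-90,1),"F",np.round(s["wrist_force"],1))
    return cam,im,d
E
python3 - <<'E'
from h import *
near("w3")
E
```

```text
w3 t 7.8 tcp [ 0.4407 -0.2773  0.1683] psi -37.8 bar ((440, -281), (100, 60), -37.7, [323.0, 178.0]) dx,dy [1.7 3.4] turn az -0.1 F [1.4 0.6 0.5]
```

View pics/w3.png

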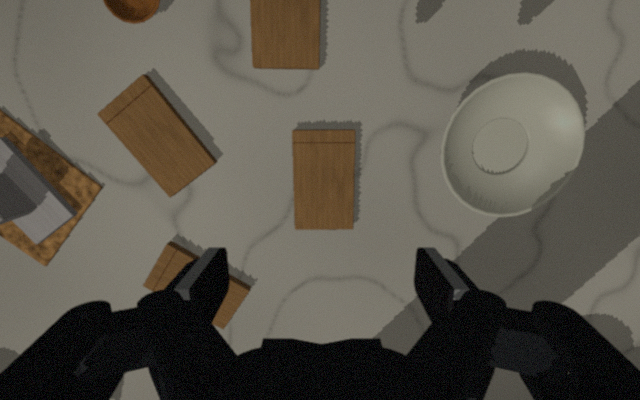

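```bash
sed -i 's/round(cx),round(cy)/round(cx,1),round(cy,1)/' h.py
```

Call:
jog_arm(plan="0.002 0.003 0.03 0 0 0 0.075;0.002 0.003 0.06 0 0 0 0.075;0.002 0.003 0.09 0 0 0 0.075;0.002 0.003 0.12 0 0 0 0.075;0.002 0.003 0.14 0 0 0 0.075;0.002 0.003 0.15 0 0 0 0.072;0.002 0.003 0.155 0 0 0 0.07;0.002 0.003 0.16 0 0 0 0.07;0.002 0.003 0.163 0 0 0 0.07;0.002 0.003 0.163 0 0 0 0.07")

```text
time_s: 8.63
eef_pos: [0.4404, -0.2822, 0.006]
eef_rot: [2.971, -1.021, 0.002]
wrist_force: [0.1, 0.2, -0.2]
width: 0.819
```

Call:
jog_arm(plan="0 0 0.001 0 0 0 0.07;0 0 0.002 0 0 0 0.07;0 0 0.003 0 0 0 0.07;0 0 0.004 0 0 0 0.07;0 0 0.004 0 0 0 0.07;0 0 0.005 0 0 0 0.07;0 0 0.006 0 0 0 0.07;0 0 0.006 0 0 0 0.07;0 0 0.006 0 0 0 0.07;0 0 0.006 0 0 0 0.07")

```text
time_s: 9.47
eef_pos: [0.4396, -0.2816, -0.0008]
eef_rot: [-2.971, 1.021, 0.0]
wrist_force: [-0.1, -0.2, -0.4]
width: 0.821
```

Call:
jog_arm(plan="0 0 0.001 0 0 0 0.07;0 0 0.002 0 0 0 0.07;0 0 0.003 0 0 0 0.07;0 0 0.003 0 0 0 0.065;0 0 0.003 0 0 0 0.06;0 0 0.003 0 0 0 0.055;0 0 0.003 0 0 0 0.05;0 0 0.003 0 0 0 0.05;0 0 0.003 0 0 0 0.05;0 0 0.003 0 0 0 0.05", newtons=40)

```text
time_s: 10.3
eef_pos: [0.4399, -0.2819, -0.0034]
eef_rot: [2.971, -1.021, 0.001]
wrist_force: [0.2, -0.0, 3.0]
width: 0.689
```

Call:
jog_arm(plan="0 0 -0.005 0 0 0 0.05;0 0 -0.01 0 0 0 0.05;0 0 -0.02 0 0 0 0.05;0 0 -0.03 0 0 0 0.05;0 0 -0.04 0 0 0 0.05;0 0 -0.05 0 0 0 0.05;0 0 -0.06 0 0 0 0.05;0 0 -0.07 0 0 0 0.05;0 0 -0.083 0 0 0 0.05;0 0 -0.083 0 0 0 0.05")

```text
time_s: 11.13
eef_pos: [0.4415, -0.2832, 0.0827]
eef_rot: [2.969, -1.02, 0.009]
wrist_force: [0.9, 0.8, -0.5]
width: 0.688
```

Run:
```python
from h import *
cam,im,d=shot("wrist","w4");t,p,M,psi,s=pose();print(t,p,psi,s["width"],s["wrist_force"])
P=cloud(cam,d);m=(P[...,2]>.05)&(P[...,2]<.12)&(np.hypot(P[...,0]-p[0],P[...,1]-p[1])<.07)
print(np.percentile(P[m][:,2],[5,50,95]))
for r in wood(cam,im,d,p[2]+.016,600):print(r)
```

```text
11.1833 [ 0.44096531 -0.28279476  0.0814282 ] -37.94071627397466 0.6866464328950177 [-0.67180696  0.38746102 -0.70950021]
[0.09484669 0.0959305  0.10923009]
((436.7, -194.6), (31, 18), -74.0, [182.0, 372.0])
((444.3, -286.7), (92, 59), -38.1, [321.0, 247.0])
((538.0, -240.6), (59, 38), -2.2, [100.0, 140.0])
((529.7, -326.0), (36, 20), 51.6, [264.0, 29.0])
```

View pics/w4.png

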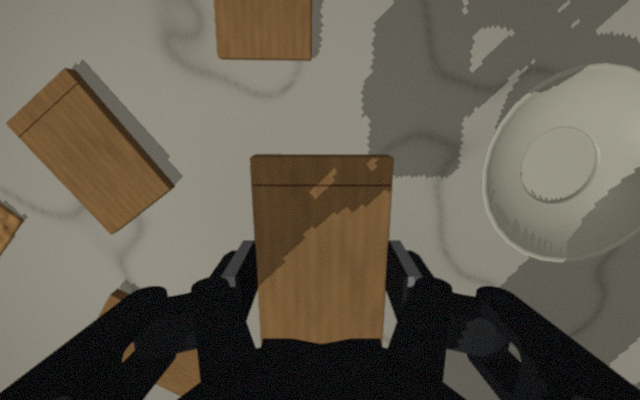

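```bash
cat >> h.py <<'E'
def faredge(cam,im,p,M,ztop,cols=(270,380)):
    """tool-x (mm) of the far end of the wood nearest image bottom, per columns"""
    m=cv2.inRange(cv2.cvtColor(im,cv2.COLOR_BGR2HSV),(5,70,40),(22,255,255));rows=[];cs=range(*cols,5)
    for c in cs:
        r=330
        while r>0 and m[r-3:r,c].any(): r-=1
        rows.append(r)
    X=(plane(cam,np.c_[list(cs),rows],ztop)-p)@M
    return np.round(np.median(X[:,0])*1000,1),np.round(np.degrees(np.polyfit(X[:,1],X[:,0],1)[0]),1)
E
python3 - <<'E'
from h import *
for t in("w2","w3"):
    cam,im,d=load("wrist",t)
    for r in wood(cam,im,d):print(t,r)
cam,im,d=load("wrist","w4");_,p,M,psi,s=pose();print(faredge(cam,im,p,M,p[2]+.014))
E
```

```text
w2 ((432.7, -99.2), (102, 64), 18.7, [263.0, 276.0])
w2 ((441.3, -279.0), (100, 64), -37.7, [396.0, 270.0])
w2 ((570.0, -180.9), (100, 60), -1.9, [323.0, 172.0])
w2 ((582.7, -346.9), (100, 63), -38.8, [464.0, 162.0])
w2 ((619.6, -32.3), (118, 117), -79.5, [194.0, 129.0])
w2 ((699.3, -254.1), (110, 51), 0.1, [390.0, 52.0])
w2 ((750.0, 122.3), (73, 12), 89.2, [34.0, 4.0])
w3 ((393.2, -112.6), (61, 24), -66.2, [229.0, 304.0])
w3 ((469.0, -88.3), (64, 30), -83.5, [166.0, 267.0])
w3 ((439.8, -280.7), (100, 60), -37.7, [323.0, 178.0])
w3 ((613.1, -37.0), (118, 112), -79.2, [43.0, 192.0])
w3 ((569.0, -181.7), (100, 62), -1.4, [157.0, 137.0])
w3 ((563.3, -333.8), (60, 55), 51.2, [285.0, 33.0])
w3 ((658.1, -242.0), (48, 18), 51.7, [131.0, 11.0])
(np.float64(50.3), np.float64(-0.0))
```

Call:
jog_arm(plan="0.005 -0.02 0 0 0 -5 0.05;0.01 -0.045 0 0 0 -10 0.05;0.018 -0.07 0 0 0 -15 0.05;0.025 -0.095 0 0 0 -20 0.05;0.03 -0.12 0 0 0 -25 0.05;0.035 -0.14 0 0 0 -30 0.05;0.039 -0.1593 0 0 0 -36 0.05;0.039 -0.1593 0 0 0 -36 0.05;0.039 -0.1593 0 0 0 -36 0.05;0.039 -0.1593 0 0 0 -36 0.05")

```text
time_s: 12.02
eef_pos: [0.5673, -0.18, 0.0784]
eef_rot: [-3.141, 0.055, 0.003]
wrist_force: [-0.1, 0.7, -1.1]
width: 0.689
```

Call:
jog_arm(plan="0 0 0.02 0 0 0 0.05;0 0 0.035 0 0 0 0.05;0 0 0.05 0 0 0 0.05;0 0 0.055 0 0 0 0.05;0 0 0.06 0 0 0 0.05;0 0 0.06 0 0 0 0.05;0 0 0.06 0 0 0 0.05;0 0 0.06 0 0 0 0.05;0 0 0.06 0 0 0 0.05;0 0 0.06 0 0 0 0.05")

```text
time_s: 12.85
eef_pos: [0.569, -0.1803, 0.0203]
eef_rot: [3.14, -0.053, 0.002]
wrist_force: [-0.3, 0.4, 0.3]
width: 0.686
```

Run:
```python
from h import *
_,p,M,psi,s=pose();print(p,psi,s["wrist_force"])
```

```text
[ 0.5690484  -0.18032395  0.02025226] -1.941015255771778 [-0.2748321   0.41767421  0.30114018]
```

Call:
jog_arm(plan="0.0007 0.0007 0.004 0 0 0 0.05;0.0007 0.0007 0.008 0 0 0 0.05;0.0007 0.0007 0.011 0 0 0 0.05;0.0007 0.0007 0.013 0 0 0 0.05;0.0007 0.0007 0.0135 0 0 0 0.05;0.0007 0.0007 0.0135 0 0 0 0.05;0.0007 0.0007 0.0135 0 0 0 0.065;0.0007 0.0007 0.0135 0 0 0 0.072;0.0007 0.0007 0.0135 0 0 0 0.072;0.0007 0.0007 0.0135 0 0 0 0.072")

```text
time_s: 13.68
eef_pos: [0.5689, -0.1807, 0.0055]
eef_rot: [-3.141, 0.053, 0.0]
wrist_force: [0.9, -0.6, -0.3]
width: 0.842
```

Call:
jog_arm(plan="0 0 -0.02 0 0 0 0.072;0 0 -0.05 0 0 0 0.075;0 0 -0.08 0 0 0 0.085;0 0 -0.11 0 0 0 0.085;0 0 -0.14 0 0 0 0.085;0 0 -0.16 0 0 0 0.085;0 0 -0.16 0 0 0 0.085;0 0 -0.16 0 0 0 0.085;0 0 -0.16 0 0 0 0.085;0 0 -0.16 0 0 0 0.085")

```text
time_s: 14.52
eef_pos: [0.5675, -0.1801, 0.1633]
eef_rot: [-3.139, 0.053, 0.006]
wrist_force: [-0.6, 0.7, -1.4]
width: 0.998
```

Run:
```python
from h import *
cam,im,d=near("w5",.02)
P=cloud(cam,d);_,p,M,psi,s=pose()
m=(P[...,2]>.015)&(P[...,2]<.03)&(np.hypot(P[...,0]-p[0],P[...,1]-p[1])<.09)
for r in rects(cam,m,.02,500):print("top",r)
for r in wood(cam,im,d):print(r)
im=cv2.resize(im[60:300,150:500],None,fx=2,fy=2);cv2.imwrite("pics/w5c.png",im)
```

```text
w5 t 14.57 tcp [ 0.5675 -0.1801  0.1632] psi -1.94 bar ((569.3, -181.4), (102, 60), -2.0, [322.0, 180.0]) dx,dy [1.9 1.3] turn az 0.1 F [-0.1  0.2 -0. ]
top ((568.0, -181.4), (99, 60), -2.0, [322.0, 181.0])
((432.4, -99.1), (103, 60), 18.6, [254.0, 307.0])
((567.1, -181.3), (105, 62), -2.0, [322.0, 180.0])
((582.8, -346.6), (100, 63), -38.8, [496.0, 158.0])
((619.6, -33.0), (118, 117), -79.4, [161.0, 128.0])
((679.3, -258.5), (73, 51), -24.9, [402.0, 51.0])
```

View pics/w5c.png

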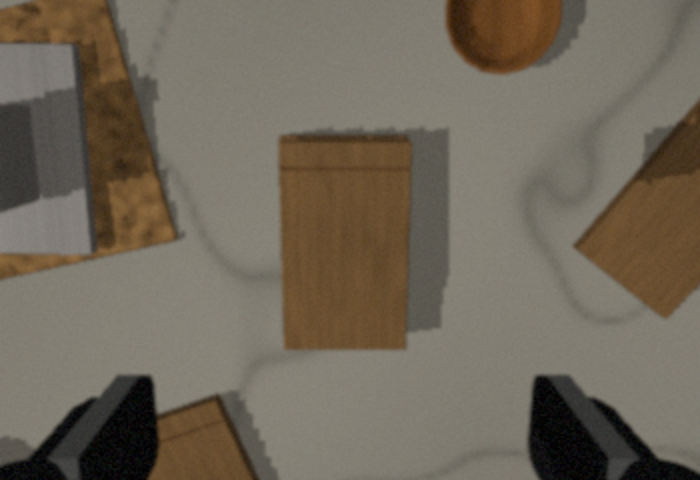

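Stacked neatly, with about a 1 mm ledge at the far end. Next carton.

Call:
jog_arm(plan="0.004 0.03 -0.005 0 0 6 0.085;0.008 0.06 -0.005 0 0 12 0.085;0.012 0.09 -0.005 0 0 18 0.085;0.016 0.12 -0.005 0 0 24 0.085;0.02 0.15 -0.005 0 0 30 0.085;0.0212 0.1663 -0.005 0 0 36.8 0.085;0.0212 0.1663 -0.005 0 0 36.8 0.085;0.0212 0.1663 -0.005 0 0 36.8 0.085;0.0212 0.1663 -0.005 0 0 36.8 0.085;0.0212 0.1663 -0.005 0 0 36.8 0.085")

```text
time_s: 15.4
eef_pos: [0.5842, -0.3461, 0.1698]
eef_rot: [-2.964, 1.038, 0.003]
wrist_force: [0.3, 0.4, -0.2]
width: 0.995
```

Run:
```python
from h import *
near("w6")
```

```text
w6 t 15.45 tcp [ 0.5844 -0.3461  0.1702] psi -38.61 bar ((582.3, -349.1), (99, 60), -38.6, [324.0, 179.0]) dx,dy [0.2 3.7] turn az -0.0 F [-0.5  0.4 -0.6]
```

Call:
jog_arm(plan="0 0.0035 0.03 0 0 0 0.075;0 0.0035 0.06 0 0 0 0.075;0 0.0035 0.09 0 0 0 0.075;0 0.0035 0.12 0 0 0 0.075;0 0.0035 0.14 0 0 0 0.075;0 0.0035 0.15 0 0 0 0.075;0 0.0035 0.16 0 0 0 0.075;0 0.0035 0.165 0 0 0 0.075;0 0.0035 0.17 0 0 0 0.075;0 0.0035 0.1725 0 0 0 0.07")

```text
time_s: 16.28
eef_pos: [0.5833, -0.3508, -0.0008]
eef_rot: [2.963, -1.041, 0.003]
wrist_force: [0.6, 0.3, -0.1]
width: 0.825
```

Call:
jog_arm(plan="0 0 0 0 0 0 0.07;0 0 0 0 0 0 0.065;0 0 0 0 0 0 0.06;0 0 0 0 0 0 0.055;0 0 0 0 0 0 0.05;0 0 0 0 0 0 0.05;0 0 0 0 0 0 0.05;0 0 0 0 0 0 0.05;0 0 -0.005 0 0 0 0.05;0 0 -0.01 0 0 0 0.05")

```text
time_s: 17.12
eef_pos: [0.5815, -0.3499, 0.0077]
eef_rot: [-2.963, 1.042, 0.003]
wrist_force: [-0.2, -0.7, -0.2]
width: 0.686
```

Call:
jog_arm(plan="0 0 -0.015 0 0 0 0.05;0 0 -0.03 0 0 0 0.05;0 0 -0.045 0 0 0 0.05;0 0 -0.06 0 0 0 0.05;0 0 -0.072 0 0 0 0.05;0 0 -0.075 0 0 0 0.05;0 0 -0.075 0 0 0 0.05;0 0 -0.075 0 0 0 0.05;0 0 -0.075 0 0 0 0.05;0 0 -0.075 0 0 0 0.05")

```text
time_s: 17.95
eef_pos: [0.5815, -0.3497, 0.0818]
eef_rot: [-2.963, 1.042, 0.004]
wrist_force: [0.7, 0.2, -0.0]
width: 0.683
```

```bash
cat >> h.py <<'E'
def held(tag):
    cam,im,d=shot("wrist",tag);t,p,M,psi,s=pose()
    P=cloud(cam,d);q=P[200:300,290:350,2];zt=np.median(q)
    print(tag,round(t,2),np.round(p,4),"psi",round(psi,2),"w",round(s["width"],3),"top above tcp",round(zt-p[2],4),"far",faredge(cam,im,p,M,zt),"F",np.round(s["wrist_force"],1));return p,M,psi
def go(x,y,psi2,p=None):
    t,p,M,psi,s=pose();v=M.T@np.r_[x-p[0],y-p[1],0];print("tx,ty",np.round(v[:2],4),"az",round(psi-psi2,2),"z",round(p[2],4))
E
python3 - <<'E'
from h import *
held("w7");go(.5695,-.181,-1.94)
E
```

```text
w7 18.0 [ 0.5815 -0.3498  0.0818] psi -38.74 w 0.685 top above tcp 0.0097 far (np.float64(47.9), np.float64(0.3)) F [ 0.  -1.5 -0.6]
tx,ty [-0.115  -0.1241] az -36.8 z 0.0818
```

Run:
```python
from h import *
for t in("w4","w7"):
    cam,im,d=load("wrist",t);P=cloud(cam,d)
    print(t,[np.round(np.median(P[r:r+10,290:350,2]),4) for r in range(160,320,20)])
    print(im[140:185:3,320].tolist()); print(np.round(d[140:185:3,320],3))
```

```text
w4 [np.float64(0.0961), np.float64(0.096), np.float64(0.096), np.float64(0.0959), np.float64(0.0959), np.float64(0.0958), np.float64(0.0958), np.float64(0.0957)]
[[128, 138, 144], [127, 137, 141], [126, 139, 141], [129, 139, 141], [129, 140, 144], [40, 57, 69], [27, 54, 71], [35, 57, 78], [33, 58, 75], [37, 57, 78], [38, 61, 83], [32, 55, 75], [38, 58, 80], [36, 60, 76], [50, 79, 108]]
[0.223 0.223 0.224 0.223 0.    0.132 0.13  0.13  0.13  0.129 0.13  0.13
 0.131 0.132 0.133]
w7 [np.float64(0.0913), np.float64(0.0914), np.float64(0.0913), np.float64(0.0914), np.float64(0.0915), np.float64(0.0916), np.float64(0.0916), np.float64(0.0917)]
[[128, 139, 142], [130, 140, 145], [125, 140, 143], [129, 141, 145], [130, 143, 144], [129, 140, 146], [49, 60, 75], [43, 62, 77], [38, 60, 80], [38, 58, 79], [34, 55, 75], [49, 77, 104], [34, 65, 88], [52, 82, 108], [50, 84, 114]]
[0.22  0.222 0.221 0.223 0.223 0.223 0.137 0.134 0.135 0.133 0.133 0.135
 0.135 0.134 0.135]
```

View pics/w7.png

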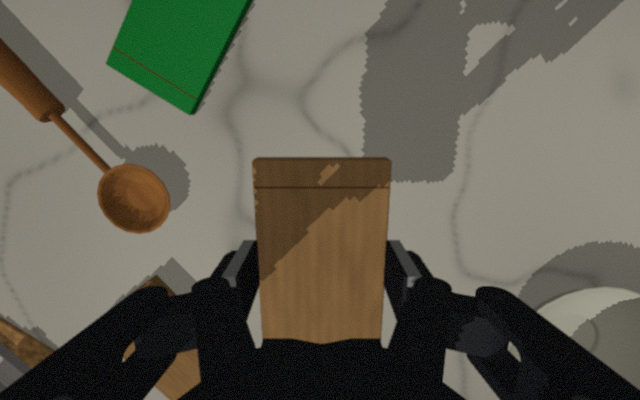

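Call:
jog_arm(plan="-0.015 -0.015 0 0 0 -5 0.05;-0.03 -0.03 0 0 0 -10 0.05;-0.045 -0.05 0 0 0 -15 0.05;-0.065 -0.07 0 0 0 -20 0.05;-0.085 -0.09 0 0 0 -25 0.05;-0.1 -0.11 0 0 0 -30 0.05;-0.11 -0.12 0 0 0 -36.8 0.05;-0.114 -0.1241 0 0 0 -36.8 0.05;-0.114 -0.1241 0 0 0 -36.8 0.05;-0.114 -0.1241 0 0 0 -36.8 0.05")

```text
time_s: 18.83
eef_pos: [0.5711, -0.1826, 0.083]
eef_rot: [3.141, -0.056, -0.0]
wrist_force: [-0.8, 0.1, -0.5]
width: 0.68
```

Call:
jog_arm(plan="0 0 0.01 0 0 0 0.05;0 0 0.02 0 0 0 0.05;0 0 0.03 0 0 0 0.05;0 0 0.04 0 0 0 0.05;0 0 0.045 0 0 0 0.05;0 0 0.048 0 0 0 0.05;0 0 0.05 0 0 0 0.05;0 0 0.05 0 0 0 0.05;0 0 0.05 0 0 0 0.05;0 0 0.05 0 0 0 0.05")

```text
time_s: 19.67
eef_pos: [0.5717, -0.1825, 0.0339]
eef_rot: [3.141, -0.053, 0.002]
wrist_force: [0.8, 0.1, -0.3]
width: 0.682
```

Run:
```python
from h import *
held("w8");go(.5705,-.181,-1.94)
```

```text
w8 19.72 [ 0.5717 -0.1825  0.034 ] psi -1.94 w 0.684 top above tcp 0.0097 far (np.float64(52.1), np.float64(-1.4)) F [ 0.   0.  -0.7]
tx,ty [-0.0013 -0.0014] az 0.0 z 0.034
```

Call:
jog_arm(plan="-0.0013 -0.0014 0.004 0 0 0 0.05;-0.0013 -0.0014 0.008 0 0 0 0.05;-0.0013 -0.0014 0.011 0 0 0 0.05;-0.0013 -0.0014 0.013 0 0 0 0.05;-0.0013 -0.0014 0.0135 0 0 0 0.05;-0.0013 -0.0014 0.0135 0 0 0 0.05;-0.0013 -0.0014 0.0135 0 0 0 0.065;-0.0013 -0.0014 0.0135 0 0 0 0.072;-0.0013 -0.0014 0.0135 0 0 0 0.072;-0.0013 -0.0014 0.0135 0 0 0 0.072")

```text
time_s: 20.55
eef_pos: [0.57, -0.1809, 0.0197]
eef_rot: [3.141, -0.053, 0.0]
wrist_force: [-0.2, -0.0, -0.2]
width: 0.84
```

Call:
jog_arm(plan="0 0 -0.02 0 0 0 0.072;0 0 -0.05 0 0 0 0.075;0 0 -0.08 0 0 0 0.085;0 0 -0.11 0 0 0 0.085;0 0 -0.13 0 0 0 0.085;0 0 -0.147 0 0 0 0.085;0 0 -0.147 0 0 0 0.085;0 0 -0.147 0 0 0 0.085;0 0 -0.147 0 0 0 0.085;0 0 -0.147 0 0 0 0.085")

```text
time_s: 21.38
eef_pos: [0.5685, -0.1802, 0.1645]
eef_rot: [-3.14, 0.053, 0.006]
wrist_force: [0.6, 0.9, -0.4]
width: 0.995
```

Run:
```python
from h import *
cam,im,d=near("w9",.03)
P=cloud(cam,d);_,p,M,psi,s=pose()
for lo in(.024,.005):
  m=(P[...,2]>lo)&(P[...,2]<.04)&(np.hypot(P[...,0]-p[0],P[...,1]-p[1])<.09)
  for r in rects(cam,m,.03,500):print("top",r)
for r in wood(cam,im,d):print(r)
go(.4325,-.099,18.6)
im=cv2.resize(im[60:300,150:500],None,fx=2,fy=2);cv2.imwrite("pics/w9c.png",im)
```

```text
w9 t 21.43 tcp [ 0.5685 -0.1802  0.1644] psi -1.94 bar ((569.4, -181.4), (103, 60), -1.9, [322.0, 184.0]) dx,dy [0.9 1.2] turn az -0.0 F [-0.8  0.3 -0. ]
top ((567.3, -181.4), (99, 60), -1.9, [322.0, 185.0])
top ((569.4, -181.5), (103, 60), -1.9, [322.0, 183.0])
((432.7, -99.4), (103, 61), 17.4, [254.0, 306.0])
((564.7, -181.3), (110, 64), -1.9, [322.0, 184.0])
((619.6, -33.1), (118, 117), -79.4, [161.0, 129.0])
((679.8, -258.9), (74, 52), -24.6, [401.0, 51.0])
tx,ty [-0.1387 -0.0766] az -20.54 z 0.1644
```

View pics/w9c.png

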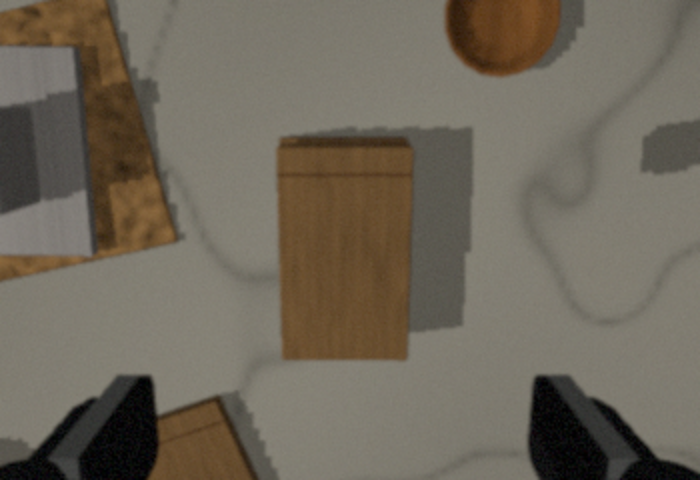

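Call:
jog_arm(plan="-0.03 -0.015 0 0 0 -5 0.085;-0.06 -0.03 0 0 0 -10 0.085;-0.09 -0.045 0 0 0 -15 0.085;-0.12 -0.06 0 0 0 -20 0.085;-0.1387 -0.0766 0 0 0 -20 0.085;-0.1387 -0.0766 0 0 0 -20 0.085;-0.1387 -0.0766 0 0 0 -20 0.085;-0.1387 -0.0766 0 0 0 -20 0.085;-0.1387 -0.0766 0 0 0 -20 0.085;-0.1387 -0.0766 0 0 0 -20 0.085")

```text
time_s: 22.27
eef_pos: [0.4348, -0.1002, 0.1669]
eef_rot: [3.103, 0.492, 0.0]
wrist_force: [-0.0, -0.2, -0.6]
width: 0.992
```

Run:
```python
from h import *
near("w10")
```

```text
w10 t 22.32 tcp [ 0.4347 -0.1002  0.1669] psi 18.03 bar ((431.3, -99.0), (100, 60), 18.6, [319.0, 182.0]) dx,dy [-2.8 -2.2] turn az -0.6 F [-0.4 -0.5 -0.1]
```

Call:
jog_arm(plan="-0.004 -0.002 0.03 0 0 -0.6 0.075;-0.004 -0.002 0.06 0 0 -0.6 0.075;-0.004 -0.002 0.09 0 0 -0.6 0.075;-0.004 -0.002 0.12 0 0 -0.6 0.075;-0.004 -0.002 0.14 0 0 -0.6 0.075;-0.004 -0.002 0.15 0 0 -0.6 0.075;-0.004 -0.002 0.16 0 0 -0.6 0.075;-0.004 -0.002 0.165 0 0 -0.6 0.075;-0.004 -0.002 0.169 0 0 -0.6 0.075;-0.004 -0.002 0.1695 0 0 -0.6 0.07")

```text
time_s: 23.15
eef_pos: [0.4301, -0.0992, -0.0024]
eef_rot: [3.1, 0.509, 0.001]
wrist_force: [-0.9, -0.6, 0.3]
width: 0.819
```

Call:
jog_arm(plan="0 0 0 0 0 0 0.07;0 0 0 0 0 0 0.065;0 0 0 0 0 0 0.06;0 0 0 0 0 0 0.055;0 0 0 0 0 0 0.05;0 0 0 0 0 0 0.05;0 0 0 0 0 0 0.05;0 0 0 0 0 0 0.05;0 0 -0.005 0 0 0 0.05;0 0 -0.01 0 0 0 0.05")

```text
time_s: 23.98
eef_pos: [0.4292, -0.0988, 0.0077]
eef_rot: [-3.1, -0.509, 0.0]
wrist_force: [-1.3, -0.3, -0.2]
width: 0.682
```

Call:
jog_arm(plan="0 0 -0.015 0 0 0 0.05;0 0 -0.03 0 0 0 0.05;0 0 -0.045 0 0 0 0.05;0 0 -0.06 0 0 0 0.05;0 0 -0.072 0 0 0 0.05;0 0 -0.075 0 0 0 0.05;0 0 -0.075 0 0 0 0.05;0 0 -0.075 0 0 0 0.05;0 0 -0.075 0 0 0 0.05;0 0 -0.075 0 0 0 0.05")

```text
time_s: 24.82
eef_pos: [0.4285, -0.0985, 0.0812]
eef_rot: [-3.099, -0.509, 0.003]
wrist_force: [0.5, -0.6, -0.0]
width: 0.684
```

Run:
```python
from h import *
held("w11");go(.569,-.181,-1.94)
```

```text
w11 24.87 [ 0.4286 -0.0986  0.0814] psi 18.65 w 0.686 top above tcp 0.011 far (np.float64(51.2), np.float64(0.0)) F [-0.8  0.1 -0.7]
tx,ty [0.1067 0.123 ] az 20.59 z 0.0814
```

Call:
jog_arm(plan="0.015 0.015 0 0 0 4 0.05;0.03 0.03 0 0 0 8 0.05;0.045 0.05 0 0 0 12 0.05;0.06 0.07 0 0 0 16 0.05;0.08 0.09 0 0 0 20.6 0.05;0.095 0.11 0 0 0 20.6 0.05;0.1053 0.123 0 0 0 20.6 0.05;0.1053 0.123 0 0 0 20.6 0.05;0.1053 0.123 0 0 0 20.6 0.05;0.1053 0.123 0 0 0 20.6 0.05")

```text
time_s: 25.7
eef_pos: [0.567, -0.1809, 0.0811]
eef_rot: [-3.14, 0.053, 0.005]
wrist_force: [-1.3, 0.6, -1.6]
width: 0.684
```

Call:
jog_arm(plan="0 0 0.01 0 0 0 0.05;0 0 0.02 0 0 0 0.05;0 0 0.03 0 0 0 0.05;0 0 0.035 0 0 0 0.05;0 0 0.038 0 0 0 0.05;0 0 0.04 0 0 0 0.05;0 0 0.04 0 0 0 0.05;0 0 0.04 0 0 0 0.05;0 0 0.04 0 0 0 0.05;0 0 0.04 0 0 0 0.05")

```text
time_s: 26.53
eef_pos: [0.569, -0.182, 0.0429]
eef_rot: [3.141, -0.053, 0.002]
wrist_force: [0.7, 0.1, -1.1]
width: 0.683
```

Run:
```python
from h import *
held("w12");go(.5676,-.181,-1.94)
```

```text
w12 26.58 [ 0.569  -0.1819  0.0428] psi -1.94 w 0.684 top above tcp 0.0112 far (np.float64(54.8), np.float64(-1.2)) F [-0.3  0.1 -1. ]
tx,ty [-0.0014 -0.0009] az -0.0 z 0.0428
```

Call:
jog_arm(plan="-0.0014 -0.0009 0.004 0 0 0 0.05;-0.0014 -0.0009 0.008 0 0 0 0.05;-0.0014 -0.0009 0.011 0 0 0 0.05;-0.0014 -0.0009 0.0125 0 0 0 0.05;-0.0014 -0.0009 0.013 0 0 0 0.05;-0.0014 -0.0009 0.013 0 0 0 0.05;-0.0014 -0.0009 0.013 0 0 0 0.065;-0.0014 -0.0009 0.013 0 0 0 0.072;-0.0014 -0.0009 0.013 0 0 0 0.072;-0.0014 -0.0009 0.013 0 0 0 0.072")

```text
time_s: 27.42
eef_pos: [0.5674, -0.1809, 0.0296]
eef_rot: [3.141, -0.053, 0.001]
wrist_force: [-0.3, 0.5, -0.4]
width: 0.844
```

Call:
jog_arm(plan="0 0 -0.02 0 0 0 0.072;0 0 -0.05 0 0 0 0.075;0 0 -0.08 0 0 0 0.085;0 0 -0.11 0 0 0 0.085;0 0 -0.13 0 0 0 0.085;0 0 -0.137 0 0 0 0.085;0 0 -0.137 0 0 0 0.085;0 0 -0.137 0 0 0 0.085;0 0 -0.137 0 0 0 0.085;0 0 -0.137 0 0 0 0.085")

```text
time_s: 28.25
eef_pos: [0.5656, -0.1801, 0.1637]
eef_rot: [-3.139, 0.053, 0.007]
wrist_force: [0.2, 1.3, 0.3]
width: 0.993
```

Run:
```python
from h import *
cam,im,d=near("w13",.04)
P=cloud(cam,d);_,p,M,psi,s=pose()
m=(P[...,2]>.034)&(P[...,2]<.05)&(np.hypot(P[...,0]-p[0],P[...,1]-p[1])<.09)
for r in rects(cam,m,.04,500):print("top",r)
m=(P[...,2]>.04)&(P[...,2]<.06)&(P[...,0]>.5)&(P[...,1]<.03)&(P[...,0]<.7)
for r in rects(cam,m,.047,50):print("fin",r)
c1=cv2.resize(im[120:160,260:380],None,fx=5,fy=5)
cam,im,d=shot("side","s1");
u,v=proj(cam,[[.57,-.181,.02]])[0].astype(int);c2=cv2.resize(im[v-45:v+45,u-60:u+60],None,fx=5,fy=4)
cv2.imwrite("pics/c13.png",np.vstack([c1,c2]))
```

```text
w13 t 28.3 tcp [ 0.5658 -0.1802  0.1639] psi -1.94 bar ((569.7, -181.4), (103, 60), -2.2, [322.0, 182.0]) dx,dy [4.  1.1] turn az 0.3 F [ 0.2 -0.4 -0.1]
top ((568.5, -181.6), (100, 60), -2.1, [322.0, 183.0])
fin ((550.3, -178.6), (24, 17), -7.3, [321.0, 210.0])
fin ((604.8, -178.3), (23, 17), 60.4, [320.0, 148.0])
fin ((616.8, -35.4), (43, 18), -2.5, [141.0, 136.0])
```

View pics/c13.png

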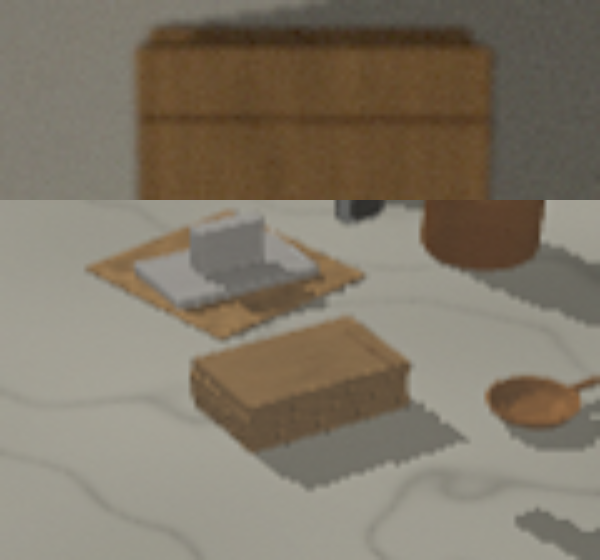

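Call:
jog_arm(plan="0.003 0.0011 0.02 0 0 0 0.08;0.003 0.0011 0.05 0 0 0 0.08;0.003 0.0011 0.08 0 0 0 0.08;0.003 0.0011 0.1 0 0 0 0.08;0.003 0.0011 0.12 0 0 0 0.08;0.003 0.0011 0.14 0 0 0 0.08;0.003 0.0011 0.15 0 0 0 0.075;0.003 0.0011 0.16 0 0 0 0.072;0.003 0.0011 0.164 0 0 0 0.07;0.003 0.0011 0.1655 0 0 0 0.068")

```text
time_s: 29.18
eef_pos: [0.5699, -0.1819, 0.0002]
eef_rot: [-3.141, 0.053, 0.001]
wrist_force: [-0.1, -0.6, 0.6]
width: 0.794
```

Call:
jog_arm(plan="0 0 0 0 0 0 0.067;0 0 0 0 0 0 0.066;0 0 0 0 0 0 0.064;0 0 0 0 0 0 0.062;0 0 0 0 0 0 0.06;0 0 0 0 0 0 0.055;0 0 0 0 0 0 0.05;0 0 0 0 0 0 0.05;0 0 0 0 0 0 0.05;0 0 0 0 0 0 0.05", newtons=90)

```text
time_s: 30.02
eef_pos: [0.5712, -0.1819, 0.0024]
eef_rot: [-3.141, 0.053, -0.003]
wrist_force: [-1.3, 3.7, 6.9]
width: 0.69
```

Call:
jog_arm(plan="0 0 -0.003 0 0 0 0.05;0 0 -0.006 0 0 0 0.05;0 0 -0.01 0 0 0 0.05;0 0 -0.014 0 0 0 0.05;0 0 -0.018 0 0 0 0.05;0 0 -0.022 0 0 0 0.05;0 0 -0.026 0 0 0 0.05;0 0 -0.03 0 0 0 0.05;0 0 -0.03 0 0 0 0.05;0 0 -0.03 0 0 0 0.05")

```text
time_s: 30.85
eef_pos: [0.5705, -0.1821, 0.0313]
eef_rot: [3.141, -0.053, 0.001]
wrist_force: [0.5, -0.1, -2.9]
width: 0.689
```

Run:
```python
from h import *
p,M,psi=held("w14")
cam,im,d=shot("side","s2");P=cloud(cam,d)
u,v=proj(cam,[[p[0],p[1],.04]])[0].astype(int);c=cv2.resize(im[v-60:v+50,u-75:u+75],None,fx=5,fy=5);cv2.imwrite("pics/c14.png",c)
go(.5845,.2568,-2.8)
```

```text
w14 30.9 [ 0.5702 -0.182   0.0309] psi -1.94 w 0.691 top above tcp 0.0377 far (np.float64(55.6), np.float64(-0.1)) F [-0.6 -0.  -2.4]
tx,ty [-3.000e-04 -4.389e-01] az 0.86 z 0.0307
```

View pics/c14.png

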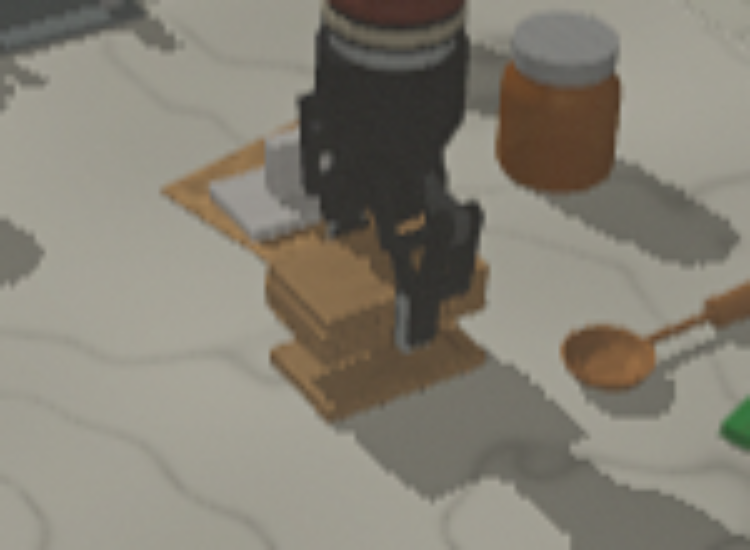

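The bottom carton stayed behind: the fingertips touched the counter as they closed. I'll set the others back on it and regrip a little higher.

Call:
jog_arm(plan="0 0 0.005 0 0 0 0.05;0 0 0.01 0 0 0 0.05;0 0 0.015 0 0 0 0.05;0 0 0.02 0 0 0 0.05;0 0 0.024 0 0 0 0.05;0 0 0.027 0 0 0 0.05;0 0 0.0275 0 0 0 0.05;0 0 0.028 0 0 0 0.05;0 0 0.028 0 0 0 0.05;0 0 0.028 0 0 0 0.05")

```text
time_s: 31.78
eef_pos: [0.5702, -0.1819, 0.0028]
eef_rot: [-3.141, 0.053, -0.0]
wrist_force: [-0.4, 0.5, -2.1]
width: 0.694
```

Call:
jog_arm(plan="0 0 0 0 0 0 0.062;0 0 0 0 0 0 0.066;0 0 0 0 0 0 0.068;0 0 0 0 0 0 0.07;0 0 -0.001 0 0 0 0.07;0 0 -0.002 0 0 0 0.07;0 0 -0.003 0 0 0 0.07;0 0 -0.003 0 0 0 0.07;0 0 -0.003 0 0 0 0.07;0 0 -0.003 0 0 0 0.07")

```text
time_s: 32.62
eef_pos: [0.5701, -0.182, 0.0058]
eef_rot: [3.141, -0.053, 0.0]
wrist_force: [0.7, 0.4, 0.1]
width: 0.82
```

Run:
```python
from h import *
held("w15")
```

```text
w15 32.67 [ 0.5701 -0.1819  0.0058] psi -1.94 w 0.818 top above tcp 0.034 far (np.float64(53.7), np.float64(0.2)) F [-0.2 -0.4  0.4]
```

Call:
jog_arm(plan="0 0 0.001 0 0 0 0.07;0 0 0.002 0 0 0 0.068;0 0 0.0025 0 0 0 0.066;0 0 0.0025 0 0 0 0.064;0 0 0.0025 0 0 0 0.062;0 0 0.0025 0 0 0 0.06;0 0 0.0025 0 0 0 0.055;0 0 0.0025 0 0 0 0.05;0 0 0.0025 0 0 0 0.05;0 0 0.0025 0 0 0 0.05", newtons=60)

```text
time_s: 33.5
eef_pos: [0.5703, -0.182, 0.0035]
eef_rot: [3.141, -0.053, 0.001]
wrist_force: [0.6, 0.2, 1.4]
width: 0.693
```

Call:
jog_arm(plan="0 0 0 0 0 0 0.05;0 0 0 0 0 0 0.05;0 0 -0.002 0 0 0 0.05;0 0 -0.004 0 0 0 0.05;0 0 -0.007 0 0 0 0.05;0 0 -0.01 0 0 0 0.05;0 0 -0.012 0 0 0 0.05;0 0 -0.012 0 0 0 0.05;0 0 -0.012 0 0 0 0.05;0 0 -0.012 0 0 0 0.05")

```text
time_s: 34.33
eef_pos: [0.57, -0.1819, 0.0153]
eef_rot: [-3.141, 0.053, 0.0]
wrist_force: [0.5, 0.6, -1.9]
width: 0.694
```

```bash
cat >> h.py <<'E'
def piled(tag):
    """lowest reading of the side camera on the pile's near face (y side) and wood heights"""
    p,M,psi=held(tag+"w");cam,im,d=shot("side",tag);P=cloud(cam,d)
    hsv=cv2.cvtColor(im,cv2.COLOR_BGR2HSV);w=cv2.inRange(hsv,(5,60,40),(22,255,255))>0
    q=(P-p)@M;k=w&(abs(q[...,0])<.06)&(abs(q[...,1])<.045)&(q[...,2]<.02)&(P[...,2]>-.01)
    print("heights above tcp hist(mm)",np.histogram(-q[k][:,2]*1000,bins=np.arange(-40,60,5)),k.sum())
E
python3 - <<'E'
from h import *
piled("s3")
E
```

```text
s3w 34.38 [ 0.57   -0.1819  0.0152] psi -1.94 w 0.694 top above tcp 0.0363 far (np.float64(54.6), np.float64(-0.0)) F [ 0.5  0.2 -2.7]
heights above tcp hist(mm) (array([  0,   0,   0,   0,   2,  31, 120,  54,   2,  33,  54,  42,  55,
        53, 111, 260,   1,   1,   0]), array([-40, -35, -30, -25, -20, -15, -10,  -5,   0,   5,  10,  15,  20,
        25,  30,  35,  40,  45,  50,  55])) 1978
```

The pads' effective lower edge sits higher than I assumed, since the bottom carton is only touched below it. I'll set the pile down and probe lower with the fingers just open.

Call:
jog_arm(plan="0 0 0.003 0 0 0 0.05;0 0 0.006 0 0 0 0.05;0 0 0.009 0 0 0 0.05;0 0 0.011 0 0 0 0.05;0 0 0.0115 0 0 0 0.05;0 0 0.0115 0 0 0 0.055;0 0 0.0115 0 0 0 0.062;0 0 0.0115 0 0 0 0.065;0 0 0.0115 0 0 0 0.065;0 0 0.0115 0 0 0 0.065")

```text
time_s: 35.27
eef_pos: [0.5706, -0.1822, 0.0043]
eef_rot: [3.141, -0.053, 0.002]
wrist_force: [0.3, 0.3, 0.1]
width: 0.759
```

Call:
jog_arm(plan="0 0 0.001 0 0 0 0.065;0 0 0.002 0 0 0 0.065;0 0 0.003 0 0 0 0.065;0 0 0.004 0 0 0 0.065;0 0 0.005 0 0 0 0.065;0 0 0.006 0 0 0 0.065;0 0 0.007 0 0 0 0.065;0 0 0.0075 0 0 0 0.065;0 0 0.0075 0 0 0 0.065;0 0 0.0075 0 0 0 0.065")

```text
time_s: 36.1
eef_pos: [0.5701, -0.182, -0.0038]
eef_rot: [-3.141, 0.053, 0.0]
wrist_force: [-0.6, -0.9, 1.1]
width: 0.763
```

Call:
jog_arm(plan="0 0 0.0005 0 0 0 0.065;0 0 0.001 0 0 0 0.065;0 0 0.0015 0 0 0 0.065;0 0 0.002 0 0 0 0.065;0 0 0.0025 0 0 0 0.065;0 0 0.003 0 0 0 0.065;0 0 0.003 0 0 0 0.065;0 0 0.003 0 0 0 0.065;0 0 0.003 0 0 0 0.065;0 0 0.003 0 0 0 0.065")

```text
time_s: 36.93
eef_pos: [0.5701, -0.182, -0.0063]
eef_rot: [-3.141, 0.053, 0.0]
wrist_force: [-1.9, 1.0, 4.9]
width: 0.761
```

Tips meet the counter at TCP ≈ -5.5 mm with the fingers 65 mm open, so I can grip about 7 mm lower than before.

Call:
jog_arm(plan="0 0 -0.0015 0 0 0 0.065;0 0 -0.0015 0 0 0 0.064;0 0 -0.0015 0 0 0 0.062;0 0 -0.0015 0 0 0 0.06;0 0 -0.0015 0 0 0 0.055;0 0 -0.0015 0 0 0 0.05;0 0 -0.0015 0 0 0 0.05;0 0 -0.0015 0 0 0 0.05;0 0 -0.0015 0 0 0 0.05;0 0 -0.0015 0 0 0 0.05", newtons=60)

```text
time_s: 37.77
eef_pos: [0.5706, -0.1822, -0.0048]
eef_rot: [3.141, -0.053, 0.002]
wrist_force: [-0.0, 1.0, 4.6]
width: 0.697
```

Call:
jog_arm(plan="0 0 0 0 0 0 0.05;0 0 0 0 0 0 0.05;0 0 -0.002 0 0 0 0.05;0 0 -0.004 0 0 0 0.05;0 0 -0.007 0 0 0 0.05;0 0 -0.01 0 0 0 0.05;0 0 -0.013 0 0 0 0.05;0 0 -0.016 0 0 0 0.05;0 0 -0.016 0 0 0 0.05;0 0 -0.016 0 0 0 0.05")

```text
time_s: 38.6
eef_pos: [0.5704, -0.1821, 0.0112]
eef_rot: [3.141, -0.053, 0.001]
wrist_force: [0.1, -0.4, -2.8]
width: 0.694
```

Run:
```python
from h import *
piled("s4")
```

```text
s4w 38.65 [ 0.5702 -0.182   0.011 ] psi -1.94 w 0.693 top above tcp 0.0448 far (np.float64(53.8), np.float64(-0.0)) F [ 0.5 -1.1 -2.8]
heights above tcp hist(mm) (array([  0,   0,   0,   0,   0,   0,   0,   0,   1,  29,  42,  47,  44,
        46,  50,  44, 234, 112,   1]), array([-40, -35, -30, -25, -20, -15, -10,  -5,   0,   5,  10,  15,  20,
        25,  30,  35,  40,  45,  50,  55])) 1813
```

All four are now lifted as one block: continuous from +5 to +45 mm above TCP, nothing below. Carrying it to the magazine.

Call:
jog_arm(plan="0 0 -0.01 0 0 0 0.05;0 0 -0.022 0 0 0 0.05;0 0 -0.036 0 0 0 0.05;0 0 -0.05 0 0 0 0.05;0 0 -0.065 0 0 0 0.05;0 0 -0.08 0 0 0 0.05;0 0 -0.095 0 0 0 0.05;0 0 -0.108 0 0 0 0.05;0 0 -0.116 0 0 0 0.05;0 0 -0.12 0 0 0 0.05")

```text
time_s: 39.53
eef_pos: [0.5715, -0.1826, 0.1337]
eef_rot: [3.139, -0.053, 0.006]
wrist_force: [0.7, -0.6, -2.4]
width: 0.694
```

Call:
jog_arm(plan="0 -0.008 0 0 0 0.1 0.05;0 -0.022 0 0 0 0.2 0.05;0 -0.04 0 0 0 0.3 0.05;0 -0.062 0 0 0 0.4 0.05;0 -0.086 0 0 0 0.5 0.05;0 -0.112 0 0 0 0.6 0.05;0 -0.138 0 0 0 0.7 0.05;0 -0.164 0 0 0 0.8 0.05;0 -0.19 0 0 0 0.86 0.05;0 -0.216 0 0 0 0.86 0.05")

```text
time_s: 40.37
eef_pos: [0.5756, 0.0366, 0.1291]
eef_rot: [-3.14, 0.076, 0.006]
wrist_force: [0.1, 0.3, -1.9]
width: 0.695
```

Call:
jog_arm(plan="0 -0.026 0 0 0 0 0.05;0 -0.052 0 0 0 0 0.05;0 -0.078 0 0 0 0 0.05;0 -0.104 0 0 0 0 0.05;0 -0.13 0 0 0 0 0.05;0 -0.156 0 0 0 0 0.05;0 -0.18 0 0 0 0 0.05;0 -0.2 0 0 0 0 0.05;0 -0.214 0 0 0 0 0.05;0 -0.222 0 0 0 0 0.05")

```text
time_s: 41.2
eef_pos: [0.5866, 0.258, 0.1293]
eef_rot: [3.14, -0.073, -0.004]
wrist_force: [-0.5, 0.2, -2.3]
width: 0.698
```

Run:
```python
from h import *
piled("s5")
go(.5845,.2568,-2.8)
```

```text
s5w 41.25 [0.5869 0.2585 0.1296] psi -2.66 w 0.69 top above tcp 0.0441 far (np.float64(50.2), np.float64(-0.3)) F [ 0.8  1.2 -1.5]
heights above tcp hist(mm) (array([  0,   0,   0,   0,   0,   0,   0,   0,   0,   0,   0,  22,  42,
        42,  42,  40,  47, 139,   1]), array([-40, -35, -30, -25, -20, -15, -10,  -5,   0,   5,  10,  15,  20,
        25,  30,  35,  40,  45,  50,  55])) 912
tx,ty [-0.0028  0.0002] az 0.12 z 0.1299
```

View pics/s5w.png

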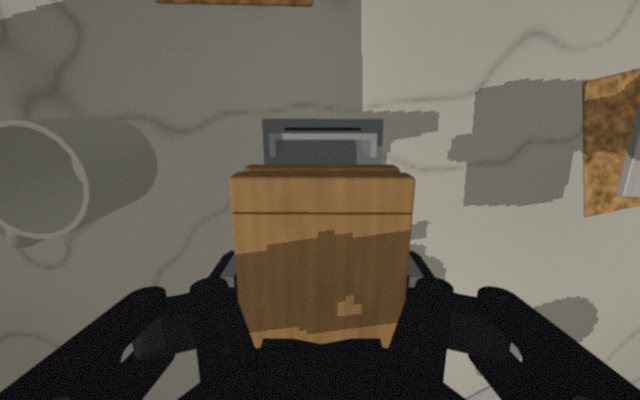

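Run:
```python
from h import *
_,p,M,psi,s=pose()
for t in("s4","s5"):
    cam,im,d=load("side",t);P=cloud(cam,d)
    pp=np.array([.5702,-.182,.011]) if t=="s4" else p
    q=(P-pp)@M
    # column through pile's near (y-) face, tool x from -.045 to -.02 and .02 to .045
    for x in(-.04,-.03,.025,.04):
        k=(abs(q[...,0]-x)<.004)&(q[...,1]>.02)&(q[...,1]<.045)
        print(t,x,k.sum(),np.percentile(-q[k][:,2]*1000,[0,5,50,95]).round(1) if k.any() else "")
cam,im,d=load("side","s5")
for r in wood(cam,im,d,.01,60):print(r)
cam,im,d=load("wrist","s5w")
P=cloud(cam,d)
for c in(290,350):
    print([(r,im[r,c].tolist(),round(float(P[r,c,0])*1000),round(float(P[r,c,2])*1000)) for r in range(120,182,2)])
```

```text
s4 -0.04 119 [-13.9 -12.   46.  370.8]
s4 -0.03 206 [-13.4 -10.3 158.3 253.6]
s4 0.025 55 [-12.9 -11.6  21.1 216.2]
s4 0.04 44 [-14.4 -13.3  12.2  42.9]
s5 -0.04 28 [-126.4 -125.8   28.2   46.1]
s5 -0.03 87 [-128.8 -125.1  148.1  258.7]
s5 0.025 61 [-127.  -124.3  156.8  245.6]
s5 0.04 62 [-129.4 -126.3  -79.1  290.9]
((-64.8, -40.0), (190, 65), -58.3, [76.0, 320.0])
((27.6, 40.0), (190, 18), -89.5, [109.0, 280.0])
((562.2, -185.2), (103, 67), -2.2, [338.0, 258.0])
((85.2, 74.8), (277, 37), 89.2, [130.0, 272.0])
((748.1, -256.6), (202, 52), -4.6, [405.0, 250.0])
((-29.1, 115.2), (406, 111), -84.9, [87.0, 281.0])
((613.3, -38.0), (120, 118), -79.3, [324.0, 228.0])
((-57.7, 368.5), (171, 49), -65.2, [56.0, 226.0])
((790.9, -58.7), (145, 73), 49.9, [376.0, 212.0])
((-9.2, 543.9), (184, 60), 62.0, [68.0, 192.0])
((-152.0, 693.1), (145, 51), 88.3, [6.0, 190.0])
((-53.1, 677.4), (416, 150), 83.2, [40.0, 184.0])
((818.8, 216.5), (287, 192), 86.4, [327.0, 173.0])
((694.9, 562.6), (161, 76), 65.0, [260.0, 146.0])
((867.7, 532.1), (222, 183), 56.4, [298.0, 141.0])
((947.0, 1596.7), (186, 136),
[... 1349 characters left out ...]
 56), (136, [123, 128, 128], 636, 56), (138, [124, 127, 127], 635, 56), (140, [83, 82, 79], 629, 5), (142, [69, 68, 66], 627, 6), (144, [70, 73, 71], 625, 7), (146, [68, 69, 66], 624, 6), (148, [63, 67, 63], 622, 5), (150, [67, 68, 65], 620, 4), (152, [67, 64, 64], 619, 5), (154, [70, 68, 65], 617, 6), (156, [67, 66, 67], 615, 6), (158, [67, 68, 65], 614, 5), (160, [65, 66, 66], 612, 5), (162, [72, 71, 70], 610, 6), (164, [52, 64, 73], 632, 145), (166, [36, 56, 77], 632, 152), (168, [37, 66, 88], 632, 154), (170, [43, 68, 92], 631, 155), (172, [33, 54, 74], 633, 166), (174, [34, 55, 76], 632, 169), (176, [40, 59, 80], 633, 173), (178, [57, 88, 112], 632, 173), (180, [60, 97, 128], 631, 173)]
```

The bottom carton slipped out during the lift; the side camera shows one carton back at about (565,-181) and three held. I'll locate it and go back.

Run:
```python
from h import *
cam,im,d=shot("scene","sc1")
for r in wood(cam,im,d,.01,150):
    if abs(r[0][0]-570)<80:print(r)
go(.5672,-.1813,-1.94)
```

```text
((622.6, -29.2), (120, 119), -79.4, [308.0, 235.0])
((567.2, -180.9), (103, 60), 0.1, [262.0, 222.0])
((568.3, 1097.7), (113, 32), -28.0, [636.0, 203.0])
((507.4, 304.7), (90, 78), -3.5, [404.0, 200.0])
tx,ty [0.0006 0.4375] az -0.8 z 0.13
```

Call:
jog_arm(plan="0 0.01 0 0 0 -0.1 0.05;0 0.026 0 0 0 -0.2 0.05;0 0.046 0 0 0 -0.3 0.05;0 0.07 0 0 0 -0.4 0.05;0 0.096 0 0 0 -0.5 0.05;0.001 0.122 0 0 0 -0.6 0.05;0.001 0.148 0 0 0 -0.7 0.05;0.001 0.174 0 0 0 -0.8 0.05;0.0014 0.2 0 0 0 -0.8 0.05;0.0014 0.226 0 0 0 -0.8 0.05")

```text
time_s: 42.18
eef_pos: [0.5778, 0.0264, 0.1309]
eef_rot: [3.14, -0.058, -0.0]
wrist_force: [-0.2, 0.3, -2.2]
width: 0.693
```

Call:
jog_arm(plan="0 0.026 0 0 0 0 0.05;0 0.052 0 0 0 0 0.05;0 0.078 0 0 0 0 0.05;0 0.104 0 0 0 0 0.05;0 0.13 0 0 0 0 0.05;0 0.156 0 0 0 0 0.05;0 0.18 0 0 0 0 0.05;0 0.2 0 0 0 0 0.05;0 0.2115 0 0 0 0 0.05;0 0.2115 0 0 0 0 0.05")

```text
time_s: 43.02
eef_pos: [0.5703, -0.1853, 0.1311]
eef_rot: [3.14, -0.062, 0.0]
wrist_force: [0.1, 0.7, -0.9]
width: 0.695
```

Call:
jog_arm(plan="0 0 0.012 0 0 0 0.05;0 0 0.026 0 0 0 0.05;0 0 0.04 0 0 0 0.05;0 0 0.054 0 0 0 0.05;0 0 0.068 0 0 0 0.05;0 0 0.08 0 0 0 0.05;0 0 0.09 0 0 0 0.05;0 0 0.096 0 0 0 0.05;0 0 0.1 0 0 0 0.05;0 0 0.1 0 0 0 0.05")

```text
time_s: 43.85
eef_pos: [0.5708, -0.1813, 0.0298]
eef_rot: [-3.141, 0.055, 0.002]
wrist_force: [-0.1, 0.3, -2.4]
width: 0.696
```

Run:
```python
from h import *
p,M,psi=held("w16");go(.568,-.1813,-1.94)
cam,im,d=load("wrist","w16");P=cloud(cam,d)
for c in(280,320,350):
    print(c,[(r,im[r,c].tolist(),round(float(P[r,c,0])*1000),round(float(P[r,c,2])*1000)) for r in range(120,186,3)])
```

```text
w16 43.9 [ 0.5713 -0.1815  0.0306] psi -2.0 w 0.694 top above tcp 0.0437 far (np.float64(53.1), np.float64(-0.4)) F [ 0.5  0.1 -2. ]
tx,ty [-0.0033 -0.0001] az -0.06 z 0.0306
280 [(120, [133, 147, 152], 634, -1), (123, [136, 147, 151], 632, -1), (126, [136, 147, 153], 630, -1), (129, [135, 148, 152], 629, -1), (132, [133, 145, 151], 627, -1), (135, [137, 150, 153], 626, 1), (138, [136, 148, 153], 624, -1), (141, [136, 148, 152], 623, 0), (144, [135, 147, 152], 621, 0), (147, [137, 148, 151], 619, 1), (150, [136, 148, 151], 618, 0), (153, [83, 94, 96], 616, 0), (156, [48, 76, 102], 616, 11), (159, [56, 93, 125], 614, 9), (162, [60, 99, 129], 613, 10), (165, [36, 54, 76], 617, 49), (168, [36, 59, 79], 617, 54), (171, [35, 53, 71], 616, 57), (174, [25, 47, 61], 618, 70), (177, [50, 73, 97], 618, 74), (180, [59, 96, 126], 616, 73), (183, [61, 98, 128], 615, 73)]
320 [(120, [133, 147, 151], 633, 0), (123, [135, 147, 152], 631, 0), (126, [138, 149, 152], 630, 0), (129, [137, 149, 153], 628, -1), (132, [136, 150, 155], 627, 1), (135, [137, 148, 154], 625, 0), (138, [134, 146, 149], 623, 0),
[... 451 characters left out ...]
615, 74)]
350 [(120, [137, 151, 152], 632, -1), (123, [136, 150, 152], 631, 0), (126, [138, 151, 154], 629, 0), (129, [137, 150, 154], 628, 0), (132, [134, 149, 151], 626, 0), (135, [138, 151, 156], 625, 1), (138, [136, 150, 154], 623, -1), (141, [140, 153, 157], 621, -1), (144, [138, 150, 154], 620, 1), (147, [141, 151, 157], 618, 0), (150, [137, 150, 153], 616, 1), (153, [89, 100, 104], 615, 1), (156, [37, 63, 78], 614, 9), (159, [40, 65, 87], 613, 10), (162, [31, 59, 86], 611, 9), (165, [44, 61, 78], 617, 50), (168, [37, 62, 79], 616, 54), (171, [36, 60, 74], 615, 57), (174, [35, 55, 70], 617, 70), (177, [43, 65, 88], 617, 74), (180, [55, 90, 119], 616, 74), (183, [54, 91, 120], 615, 74)]
```

Call:
jog_arm(plan="-0.001 0 0.005 0 0 0 0.05;-0.0022 0 0.01 0 0 0 0.05;-0.0022 0 0.015 0 0 0 0.05;-0.0022 0 0.02 0 0 0 0.05;-0.0022 0 0.025 0 0 0 0.05;-0.0022 0 0.029 0 0 0 0.05;-0.0022 0 0.032 0 0 0 0.05;-0.0022 0 0.0335 0 0 0 0.05;-0.0022 0 0.0335 0 0 0 0.05;-0.0022 0 0.0335 0 0 0 0.05")

```text
time_s: 44.73
eef_pos: [0.5697, -0.1814, 0.0036]
eef_rot: [-3.139, 0.053, 0.004]
wrist_force: [-13.2, 4.7, 33.0]
width: 0.694
```

Call:
jog_arm(plan="0 0 0 0 0 0 0.055;0 0 0 0 0 0 0.06;0 0 0 0 0 0 0.065;0 0 0 0 0 0 0.068;0 0 0 0 0 0 0.068;0 0 -0.0005 0 0 0 0.068;0 0 -0.001 0 0 0 0.068;0 0 -0.001 0 0 0 0.068;0 0 -0.001 0 0 0 0.068;0 0 -0.001 0 0 0 0.068")

```text
time_s: 45.57
eef_pos: [0.5689, -0.1814, -0.0021]
eef_rot: [-3.141, 0.055, 0.001]
wrist_force: [0.3, 0.4, -0.4]
width: 0.79
```

Run:
```python
from h import *
p,M,psi=held("w17")
cam,im,d=load("wrist","w17");P=cloud(cam,d)
for c in(280,320,350):
    print(c,[(r,im[r,c].tolist(),round(float(P[r,c,0])*1000),round(float(P[r,c,2])*1000)) for r in range(135,186,2)])
```

```text
w17 45.62 [ 0.569  -0.1814 -0.002 ] psi -2.0 w 0.798 top above tcp 0.0417 far (np.float64(51.6), np.float64(-0.2)) F [-0.6  0.2 -0.3]
280 [(135, [131, 142, 146], 626, 1), (137, [134, 143, 148], 625, -1), (139, [131, 141, 145], 624, 0), (141, [132, 142, 146], 623, 0), (143, [132, 142, 146], 623, 0), (145, [131, 142, 146], 622, 0), (147, [132, 142, 147], 621, -1), (149, [130, 143, 146], 620, 0), (151, [129, 141, 146], 619, 0), (153, [124, 137, 141], 618, -1), (155, [94, 103, 105], 617, 0), (157, [81, 90, 95], 616, 0), (159, [24, 44, 64], 616, 5), (161, [25, 40, 60], 617, 14), (163, [28, 49, 67], 617, 19), (165, [37, 58, 77], 616, 20), (167, [34, 53, 70], 616, 23), (169, [25, 42, 61], 617, 34), (171, [29, 51, 66], 617, 38), (173, [43, 72, 95], 616, 40), (175, [53, 91, 120], 616, 41), (177, [56, 94, 120], 615, 39), (179, [54, 92, 119], 614, 39), (181, [58, 94, 123], 614, 39), (183, [57, 92, 122], 613, 41), (185, [58, 92, 123], 612, 40)]
320 [(135, [130, 141, 147], 625, 0), (137, [131, 144, 146], 625, 1), (139, [132, 144, 146], 624, 0), (141, [132, 144, 147], 623, 0), (143, [127, 136, 141
[... 759 characters left out ...]
[90, 101, 104], 622, 1), (143, [88, 100, 103], 621, 0), (145, [91, 100, 103], 620, -1), (147, [91, 101, 102], 620, 1), (149, [85, 97, 101], 619, -1), (151, [92, 101, 105], 618, -1), (153, [92, 104, 106], 617, 0), (155, [91, 100, 103], 616, 0), (157, [91, 100, 103], 615, 0), (159, [39, 54, 67], 615, 4), (161, [31, 48, 68], 615, 13), (163, [35, 53, 71], 616, 19), (165, [45, 63, 84], 635, 140), (167, [31, 52, 72], 615, 22), (169, [36, 51, 69], 616, 34), (171, [30, 50, 69], 616, 39), (173, [45, 70, 90], 616, 39), (175, [55, 84, 113], 615, 39), (177, [54, 88, 114], 614, 39), (179, [50, 85, 115], 614, 40), (181, [56, 88, 117], 613, 39), (183, [53, 90, 114], 612, 40), (185, [50, 85, 114], 612, 40)]
```

Pile is neat: all far ends are within about 1.5 mm. Recentring and gripping with 120 N at the lowest safe height.

Call:
jog_arm(plan="-0.0015 0 0.001 0 0 0 0.068;-0.003 0 0.002 0 0 0 0.068;-0.003 0 0.0025 0 0 0 0.066;-0.003 0 0.0025 0 0 0 0.065;-0.003 0 0.0025 0 0 0 0.064;-0.003 0 0.0025 0 0 0 0.062;-0.003 0 0.0025 0 0 0 0.06;-0.003 0 0.0025 0 0 0 0.05;-0.003 0 0.0025 0 0 0 0.05;-0.003 0 0.0025 0 0 0 0.05", newtons=120)

```text
time_s: 46.45
eef_pos: [0.5664, -0.1812, -0.0035]
eef_rot: [-3.141, 0.055, -0.0]
wrist_force: [-1.7, 3.2, 5.4]
width: 0.689
```

Call:
jog_arm(plan="0 0 0 0 0 0 0.04;0 0 0 0 0 0 0.04;0 0 0 0 0 0 0.04;0 0 -0.001 0 0 0 0.04;0 0 -0.003 0 0 0 0.04;0 0 -0.005 0 0 0 0.04;0 0 -0.008 0 0 0 0.04;0 0 -0.011 0 0 0 0.04;0 0 -0.014 0 0 0 0.04;0 0 -0.015 0 0 0 0.04")

```text
time_s: 47.28
eef_pos: [0.5664, -0.1816, 0.0114]
eef_rot: [3.141, -0.055, 0.001]
wrist_force: [1.0, 0.1, -2.6]
width: 0.69
```

```bash
cat >> h.py <<'E'
def ends(tag,cols=(285,320,350)):
    cam,im,d=shot("wrist",tag);t,p,M,psi,s=pose();P=cloud(cam,d);hsv=cv2.inRange(cv2.cvtColor(im,cv2.COLOR_BGR2HSV),(5,60,30),(22,255,255))>0
    print(tag,round(t,2),np.round(p,4),"psi",round(psi,2),"w",round(s["width"],3),"F",np.round(s["wrist_force"],1))
    for c in cols:
        q=(P[100:200:2,c]-p)@M;k=hsv[100:200:2,c]&(q[:,2]<.02)
        print(c,[(int(a),int(b)) for a,b in np.round(q[k][:,[0,2]]*[1000,-1000])])
E
python3 - <<'E'
from h import *
ends("w18");piled("s6")
E
```

```text
w18 47.33 [ 0.5666 -0.1816  0.0115] psi -2.0 w 0.689 F [ 0.8 -0.5 -3.2]
285 [(50, 15), (50, 21), (49, 23), (49, 24), (50, 39), (50, 42), (49, 42), (49, 41), (48, 43), (47, 42), (47, 43), (46, 43), (46, 43), (45, 44), (44, 43), (44, 43), (43, 43), (42, 43), (42, 43), (41, 44), (40, 43), (40, 43), (39, 43)]
320 [(50, 14), (50, 20), (49, 22), (49, 25), (50, 38), (50, 42), (50, 44), (49, 44), (48, 43), (48, 44), (47, 42), (46, 44), (46, 44), (45, 43), (44, 44), (44, 44), (43, 44), (42, 44), (42, 44), (41, 44), (40, 43), (40, 43), (39, 43)]
350 [(50, 16), (50, 21), (49, 23), (49, 24), (50, 39), (50, 42), (49, 43), (49, 44), (48, 42), (48, 45), (47, 43), (46, 42), (46, 43), (45, 43), (44, 43), (44, 43), (43, 44), (43, 44), (41, 42), (41, 43), (40, 43), (40, 43), (39, 43)]
s6w 47.38 [ 0.5664 -0.1816  0.0113] psi -2.0 w 0.689 top above tcp 0.0436 far (np.float64(53.9), np.float64(-0.0)) F [-1.4 -0.7 -3.6]
heights above tcp hist(mm) (array([  0,   0,   0,   0,   0,   0,   0,   0,   3,  45,  49,  54,  41,
        43,  50,  47, 294,  22,   2]), array([-40, -35, -30, -25, -20, -15, -10,  -5,   0,   5,  10,  15,  20,
        25,  30,  35,  40,  45,  50,  55])) 1817
```

Call:
jog_arm(plan="0 0 -0.001 0 0 0 0.04;0 0 -0.003 0 0 0 0.04;0 0 -0.006 0 0 0 0.04;0 0 -0.009 0 0 0 0.04;0 0 -0.012 0 0 0 0.04;0 0 -0.015 0 0 0 0.04;0 0 -0.018 0 0 0 0.04;0 0 -0.021 0 0 0 0.04;0 0 -0.024 0 0 0 0.04;0 0 -0.025 0 0 0 0.04")

```text
time_s: 48.27
eef_pos: [0.5665, -0.1816, 0.0366]
eef_rot: [3.141, -0.055, 0.002]
wrist_force: [0.1, -0.7, -2.9]
width: 0.691
```

Run:
```python
from h import *
piled("s7")
cam,im,d=load("side","s7");im=cv2.resize(im[190:300,270:420],None,fx=5,fy=5);cv2.imwrite("pics/c7.png",im)
```

```text
s7w 48.32 [ 0.5665 -0.1816  0.0365] psi -2.0 w 0.691 top above tcp 0.0433 far (np.float64(53.7), np.float64(-0.1)) F [ 0.6 -0.  -2.7]
heights above tcp hist(mm) (array([  0,   0,   0,   0,   0,   0,   0,   0,   4,  32,  59,  58,  42,
        48,  53,  54, 293,  27,   0]), array([-40, -35, -30, -25, -20, -15, -10,  -5,   0,   5,  10,  15,  20,
        25,  30,  35,  40,  45,  50,  55])) 1865
```

View pics/c7.png

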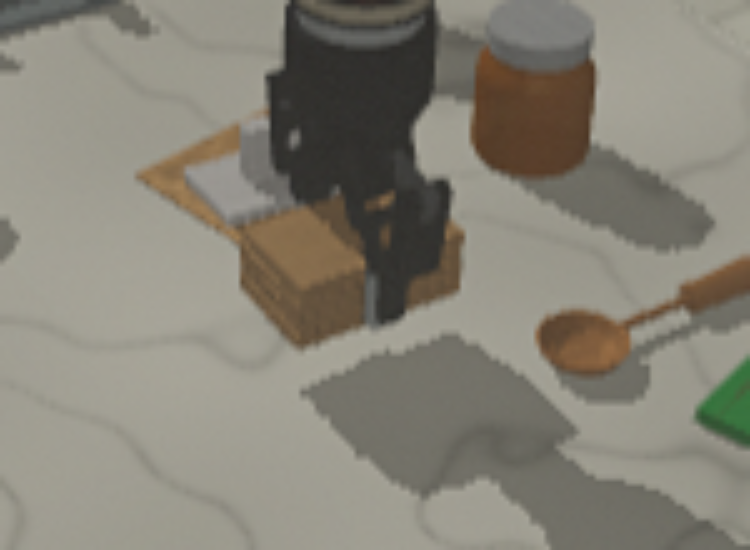

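All four are held as one square block well off the counter (crop shows a single clean block with its shadow apart). Lift gently and carry slower.

Call:
jog_arm(plan="0 0 -0.003 0 0 0 0.04;0 0 -0.008 0 0 0 0.04;0 0 -0.016 0 0 0 0.04;0 0 -0.025 0 0 0 0.04;0 0 -0.035 0 0 0 0.04;0 0 -0.045 0 0 0 0.04;0 0 -0.055 0 0 0 0.04;0 0 -0.064 0 0 0 0.04;0 0 -0.071 0 0 0 0.04;0 0 -0.074 0 0 0 0.04")

```text
time_s: 49.2
eef_pos: [0.567, -0.1818, 0.1118]
eef_rot: [3.14, -0.055, 0.004]
wrist_force: [-0.4, 0.7, -2.5]
width: 0.688
```

Call:
jog_arm(plan="0 -0.003 0 0 0 0 0.04;0 -0.009 0 0 0 0 0.04;0 -0.018 0 0 0 0 0.04;0 -0.03 0 0 0 0 0.04;0 -0.045 0 0 0 0 0.04;0 -0.062 0 0 0 0.2 0.04;0 -0.08 0 0 0 0.4 0.04;0 -0.098 0 0 0 0.6 0.04;0.0005 -0.116 0 0 0 0.8 0.04;0.001 -0.134 0 0 0 0.8 0.04")

```text
time_s: 50.03
eef_pos: [0.5711, -0.0449, 0.1093]
eef_rot: [-3.14, 0.076, 0.002]
wrist_force: [-0.1, 0.4, -3.0]
width: 0.688
```

Call:
jog_arm(plan="0 -0.018 0 0 0 0 0.04;0 -0.036 0 0 0 0 0.04;0 -0.054 0 0 0 0 0.04;0 -0.072 0 0 0 0 0.04;0 -0.09 0 0 0 0 0.04;0 -0.108 0 0 0 0 0.04;0 -0.126 0 0 0 0 0.04;0 -0.144 0 0 0 0 0.04;0 -0.162 0 0 0 0 0.04;0 -0.18 0 0 0 0 0.04")

```text
time_s: 50.87
eef_pos: [0.5793, 0.1347, 0.1092]
eef_rot: [-3.14, 0.075, 0.002]
wrist_force: [0.2, -0.2, -2.3]
width: 0.692
```

Call:
jog_arm(plan="0 -0.018 0 0 0 0 0.04;0 -0.036 0 0 0 0 0.04;0 -0.054 0 0 0 0 0.04;0 -0.07 0 0 0 0 0.04;0 -0.084 0 0 0 0 0.04;0 -0.096 0 0 0 0 0.04;0 -0.106 0 0 0 0 0.04;0 -0.114 0 0 0 0 0.04;0 -0.119 0 0 0 0 0.04;0 -0.121 0 0 0 0 0.04")

```text
time_s: 51.7
eef_pos: [0.5864, 0.2538, 0.1097]
eef_rot: [3.141, -0.076, -0.0]
wrist_force: [0.6, -0.2, -2.8]
width: 0.691
```

Run:
```python
from h import *
ends("w19")
cam,im,d=load("wrist","w19");_,p,M,psi,s=pose();P=cloud(cam,d)
go(.5835,.2567,-2.8)
c,i2,d2=shot("side","s8")
print([r for r in wood(c,i2,d2,.01,60) if abs(r[0][0]-565)<30 and abs(r[0][1]+185)<40])
for col in(300,320,345):
    k=[r for r in range(80,200) if abs(P[r,col,2]-.056)<.004]
    print(col,[(r,np.round(P[r,col]*1000,1).tolist()) for r in (k[0],k[-1])] if k else None)
m=(abs(P[...,2]-.056)<.005)&(P[...,0]<.66)
for r in rects(cam,m,.056,40):print("rim",r)
```

```text
w19 51.75 [0.5865 0.2536 0.1098] psi -2.78 w 0.689 F [ 0.6  0.1 -2.9]
285 [(49, 5), (50, 15), (50, 22), (49, 23), (49, 26), (50, 39), (50, 43), (49, 42), (49, 44), (48, 42), (48, 43), (47, 43), (46, 44), (46, 44), (45, 44), (45, 45), (44, 43), (43, 43), (42, 43), (42, 43), (41, 42), (40, 43), (40, 44), (39, 43)]
320 [(49, 5), (50, 15), (50, 21), (49, 24), (49, 24), (50, 38), (50, 41), (50, 44), (49, 43), (48, 44), (48, 43), (47, 43), (46, 43), (46, 43), (45, 43), (44, 44), (44, 43), (43, 44), (42, 43), (42, 43), (41, 43), (40, 44), (40, 44), (39, 43)]
350 [(50, 15), (50, 22), (49, 23), (49, 24), (50, 40), (50, 43), (50, 43), (49, 43), (48, 43), (48, 44), (47, 43), (47, 44), (46, 44), (45, 43), (45, 44), (44, 44), (43, 43), (42, 42), (42, 43), (41, 43), (40, 43), (40, 43), (39, 43)]
tx,ty [-0.0031 -0.0029] az 0.02 z 0.1098
[]
300 [(135, [639.5, 263.8, 54.5]), (141, [635.9, 264.0, 55.7])]
320 [(135, [638.8, 251.5, 53.6]), (141, [635.4, 251.7, 56.4])]
345 [(135, [638.2, 236.1, 54.8]), (141, [634.7, 236.3, 56.6])]
rim ((593.5, 455.4), (31, 13), 49.2, [17.0, 219.0])
rim ((633.9, 254.1), (73, 10), 87.2, [317.0, 140.0])
rim ((625.4, 414.5), (76, 37), 12.8, [68.0, 163.0])
```

Call:
jog_arm(plan="-0.001 -0.001 0 0 -1 0 0.04;-0.0031 -0.0029 0 0 -2 0 0.04;-0.0031 -0.0029 0 0 -4 0 0.04;-0.0031 -0.0029 0 0 -6 0 0.04;-0.0031 -0.0029 0 0 -8 0 0.04;-0.0031 -0.0029 0.01 0 -8.5 0 0.04;-0.0031 -0.0029 0.02 0 -8.5 0 0.04;-0.0031 -0.0029 0.03 0 -8.5 0 0.04;-0.0031 -0.0029 0.036 0 -8.5 0 0.04;-0.0031 -0.0029 0.038 0 -8.5 0 0.04")

```text
time_s: 52.63
eef_pos: [0.5812, 0.2556, 0.0689]
eef_rot: [-3.129, 0.077, 0.24]
wrist_force: [0.1, 0.1, -3.0]
width: 0.687
```

Call:
jog_arm(plan="0 0 0 0 0 0 0.04;0 0 0 0 0 0 0.04;0 0 0 0 0 0 0.04;0 0 0 0 0 0 0.04;0 0 0 0 0 0 0.04;0 0 0 0 0 0 0.04;0 0 0 0 0 0 0.04;0 0 0 0 0 0 0.04;0 0 0 0 0 0 0.04;0 0 0 0 0 0 0.04")

```text
time_s: 53.47
eef_pos: [0.5835, 0.2562, 0.0718]
eef_rot: [-3.128, 0.076, 0.232]
wrist_force: [-0.0, -0.1, -1.7]
width: 0.686
```

Run:
```python
from h import *
ends("w20")
cam,im,d=load("wrist","w20");_,p,M,psi,s=pose();P=cloud(cam,d)
print(M.round(3).tolist(), "z-axis",M[:,2].round(3))
for col in(300,320,345):
    print(col,[(r,np.round(P[r,col]*1000).tolist(),im[r,col].tolist()) for r in range(150,190,2)])
# shift in tool axes for a world target
v=M.T@(np.array([.5834,.2567,.0505])-p);print("to .0505:",v.round(4))
```

```text
w20 53.52 [0.5834 0.2562 0.0718] psi -2.8 w 0.686 F [-0.   0.5 -2.5]
285 [(50, 7), (50, 15), (50, 22), (49, 23), (49, 25), (50, 39), (50, 42), (50, 44), (49, 44), (49, 43), (48, 44), (47, 44), (47, 44), (46, 44), (45, 42), (44, 42), (44, 44), (43, 43), (43, 45), (42, 43), (41, 42), (41, 44), (40, 43), (39, 43)]
320 [(49, 5), (50, 16), (50, 22), (49, 22), (49, 25), (50, 39), (50, 42), (50, 43), (49, 43), (48, 43), (48, 43), (47, 43), (47, 44), (46, 44), (45, 42), (45, 44), (44, 43), (43, 42), (42, 42), (42, 44), (41, 43), (40, 42), (40, 43), (39, 43)]
350 [(50, 16), (50, 20), (49, 22), (49, 25), (50, 39), (50, 43), (50, 43), (49, 43), (49, 44), (48, 43), (47, 44), (46, 43), (46, 43), (45, 43), (45, 44), (44, 43), (43, 43), (42, 43), (42, 43), (41, 43), (41, 44), (40, 43), (39, 44)]
[[0.988, -0.049, -0.148], [-0.048, -0.999, 0.007], [-0.148, 0.0, -0.989]] z-axis [-0.148  0.007 -0.989]
300 [(150, [617.0, 268.0, 6.0], [69, 70, 70]), (152, [634.0, 262.0, 70.0], [53, 66, 75]), (154, [635.0, 262.0, 79.0], [40, 59, 81]), (156, [636.0, 261.0, 86.0], [39, 60, 81]), (158, [636.0, 261.0, 87.0], 
[... 1835 characters left out ...]
.0, 89.0], [43, 67, 90]), (162, [638.0, 245.0, 102.0], [39, 62, 83]), (164, [639.0, 245.0, 107.0], [45, 69, 90]), (166, [638.0, 245.0, 106.0], [61, 96, 127]), (168, [638.0, 245.0, 106.0], [74, 117, 147]), (170, [637.0, 246.0, 108.0], [73, 114, 145]), (172, [636.0, 245.0, 107.0], [76, 115, 147]), (174, [636.0, 245.0, 107.0], [74, 111, 146]), (176, [635.0, 246.0, 107.0], [75, 115, 146]), (178, [635.0, 246.0, 107.0], [72, 112, 142]), (180, [635.0, 246.0, 109.0], [68, 112, 144]), (182, [634.0, 246.0, 108.0], [66, 108, 139]), (184, [633.0, 246.0, 109.0], [72, 110, 142]), (186, [632.0, 246.0, 109.0], [70, 108, 140]), (188, [631.0, 246.0, 107.0], [70, 109, 142])]
to .0505: [ 0.0031 -0.0005  0.021 ]
```

Call:
jog_arm(plan="0 -0.0005 0.002 0 0 0 0.04;0.0005 -0.0005 0.005 0 0 0 0.04;0.001 -0.0005 0.009 0 0 0 0.04;0.0015 -0.0005 0.013 0 0 0 0.04;0.002 -0.0005 0.017 0 0 0 0.04;0.0021 -0.0005 0.02 0 0 0 0.04;0.0021 -0.0005 0.021 0 0 0 0.04;0.0021 -0.0005 0.021 0 0 0 0.04;0.0021 -0.0005 0.021 0 0 0 0.04;0.0021 -0.0005 0.021 0 0 0 0.04")

```text
time_s: 54.35
eef_pos: [0.5827, 0.2568, 0.051]
eef_rot: [-3.128, 0.076, 0.232]
wrist_force: [-0.2, -0.3, -2.6]
width: 0.688
```

Run:
```python
from h import *
ends("w21",(320,))
cam,im,d=load("wrist","w21");_,p,M,psi,s=pose();P=cloud(cam,d)
for col in(300,345):
    print(col,[(r,np.round(P[r,col]*1000).tolist(),im[r,col].tolist()) for r in range(130,166,2)])
for x,y,z in((.5828,.2567,.036),(.583,.2567,.03),(.5834,.2567,.0035)):
    print(z,(M.T@(np.array([x,y,z])-p)).round(4))
```

```text
w21 54.4 [0.5828 0.2569 0.0511] psi -2.79 w 0.686 F [ 0.2 -0.4 -3.7]
320 [(49, 5), (50, 15), (50, 20), (49, 22), (49, 25), (51, 40), (50, 43), (50, 43), (49, 42), (48, 42), (48, 43), (47, 43), (46, 43), (45, 41), (45, 43), (45, 43), (44, 44), (43, 43), (42, 43), (42, 43), (41, 41), (40, 43), (40, 43), (39, 43)]
300 [(130, [640.0, 263.0, 35.0], [76, 78, 78]), (132, [639.0, 263.0, 38.0], [77, 77, 79]), (134, [639.0, 263.0, 42.0], [77, 81, 80]), (136, [639.0, 263.0, 46.0], [80, 83, 82]), (138, [639.0, 263.0, 50.0], [78, 83, 83]), (140, [639.0, 262.0, 54.0], [82, 84, 86]), (142, [639.0, 262.0, 56.0], [94, 96, 96]), (144, [638.0, 262.0, 57.0], [94, 95, 96]), (146, [637.0, 262.0, 56.0], [91, 93, 93]), (148, [637.0, 262.0, 56.0], [94, 97, 97]), (150, [636.0, 262.0, 56.0], [89, 91, 89]), (152, [633.0, 263.0, 49.0], [64, 69, 78]), (154, [635.0, 262.0, 60.0], [38, 60, 83]), (156, [669.0, 252.0, 182.0], [36, 62, 80]), (158, [635.0, 262.0, 67.0], [50, 78, 102]), (160, [635.0, 262.0, 68.0], [35, 63, 86]), (162, [639.0, 261.0, 82.0], [39, 61, 80]), (164, [639.0, 260.0, 85.0], [41, 66, 90])]
345 [(
[... 159 characters left out ...]
, 80, 79]), (138, [638.0, 244.0, 50.0], [79, 82, 83]), (140, [639.0, 244.0, 55.0], [87, 87, 86]), (142, [638.0, 244.0, 56.0], [95, 96, 97]), (144, [638.0, 244.0, 57.0], [94, 97, 96]), (146, [637.0, 244.0, 57.0], [92, 93, 93]), (148, [635.0, 244.0, 56.0], [88, 92, 90]), (150, [635.0, 244.0, 57.0], [90, 92, 91]), (152, [632.0, 244.0, 48.0], [63, 69, 75]), (154, [634.0, 244.0, 59.0], [41, 64, 86]), (156, [635.0, 245.0, 65.0], [40, 59, 83]), (158, [635.0, 245.0, 67.0], [45, 73, 95]), (160, [634.0, 245.0, 68.0], [45, 71, 90]), (162, [638.0, 246.0, 81.0], [38, 61, 83]), (164, [638.0, 246.0, 85.0], [43, 66, 90])]
0.036 [0.0023 0.0002 0.0149]
0.03 [0.0033 0.0001 0.0208]
0.0035 [0.0076 0.0001 0.0469]
```

Low edge is 8 mm below the rim and about 2 mm clear of the +x wall, tilted 8.5°. Now levelling as it goes down.

Call:
jog_arm(plan="0.0004 0 0.0025 0 1 0 0.04;0.0008 0 0.005 0 2 0 0.04;0.0012 0 0.008 0 3.2 0 0.04;0.0016 0 0.011 0 4.5 0 0.04;0.0021 0 0.014 0 5.8 0 0.04;0.0026 0 0.017 0 7 0 0.04;0.003 0 0.019 0 8 0 0.04;0.0033 0 0.0208 0 8.5 0 0.04;0.0033 0 0.0208 0 8.5 0 0.04;0.0033 0 0.0208 0 8.5 0 0.04")

```text
time_s: 55.23
eef_pos: [0.5824, 0.2568, 0.0296]
eef_rot: [3.141, -0.077, -0.0]
wrist_force: [-0.1, -0.2, -2.2]
width: 0.689
```

Run:
```python
from h import *
ends("w22",(320,));_,p,M,psi,s=pose();print(M[:,2].round(3))
cam,im,d=load("wrist","w22");P=cloud(cam,d)
for col in(300,345):
    print(col,[(r,np.round(P[r,col]*1000).tolist()) for r in range(136,170,2)])
print((M.T@(np.array([.5832,.2567,.0035])-p)).round(4))
```

```text
w22 55.28 [0.5829 0.2568 0.0298] psi -2.8 w 0.688 F [ 0.2  0.6 -3. ]
320 [(49, 5), (49, 15), (49, 20), (49, 23), (48, 25), (50, 37), (50, 42), (49, 43), (49, 43), (48, 44), (47, 42), (47, 43), (46, 43), (45, 42), (45, 43), (44, 43), (43, 43), (43, 43), (42, 43), (42, 44), (41, 42), (40, 43), (39, 43), (38, 42)]
[ 0.  0. -1.]
300 [(136, [639.0, 262.0, 39.0]), (138, [639.0, 262.0, 48.0]), (140, [639.0, 261.0, 56.0]), (142, [638.0, 261.0, 57.0]), (144, [638.0, 261.0, 56.0]), (146, [637.0, 261.0, 56.0]), (148, [636.0, 261.0, 55.0]), (150, [635.0, 262.0, 55.0]), (152, [632.0, 263.0, 34.0]), (154, [633.0, 262.0, 45.0]), (156, [632.0, 262.0, 50.0]), (158, [632.0, 262.0, 52.0]), (160, [632.0, 262.0, 54.0]), (162, [633.0, 261.0, 68.0]), (164, [633.0, 261.0, 71.0]), (166, [632.0, 261.0, 73.0]), (168, [632.0, 261.0, 72.0])]
345 [(136, [638.0, 244.0, 38.0]), (138, [638.0, 244.0, 49.0]), (140, [638.0, 245.0, 56.0]), (142, [637.0, 245.0, 55.0]), (144, [637.0, 245.0, 55.0]), (146, [636.0, 245.0, 55.0]), (148, [635.0, 245.0, 54.0]), (150, [635.0, 245.0, 55.0]), (152, [631.0, 243.0, 34.0]), (154, [632.0, 244.0, 45.0]), (156, [632.0, 245.0, 51.0]), (158, [631.0, 245.0, 52.0]), (160, [631.0, 245.0, 54.0]), (162, [632.0, 246.0, 67.0]), (164, [632.0, 246.0, 72.0]), (166, [632.0, 246.0, 73.0]), (168, [631.0, 246.0, 73.0])]
[0.0003 0.0001 0.0263]
```

Call:
jog_arm(plan="0 0 0.003 0 0 0 0.04;0 0 0.006 0 0 0 0.04;0 0 0.01 0 0 0 0.04;0 0 0.014 0 0 0 0.04;0 0 0.018 0 0 0 0.04;0 0 0.021 0 0 0 0.04;0 0 0.024 0 0 0 0.04;0 0 0.0255 0 0 0 0.04;0 0 0.0262 0 0 0 0.04;0 0 0.0262 0 0 0 0.04")

```text
time_s: 56.12
eef_pos: [0.5825, 0.2567, 0.0032]
eef_rot: [3.141, -0.077, -0.001]
wrist_force: [0.7, 0.1, -3.5]
width: 0.69
```

Run:
```python
from h import *
ends("w23",(320,))
```

```text
w23 56.17 [0.5827 0.2568 0.0035] psi -2.8 w 0.687 F [ 0.2 -0.3 -2.7]
320 [(50, 43), (49, 43), (49, 42), (48, 43), (48, 44), (47, 42), (46, 43), (46, 43), (45, 44), (44, 43), (44, 44), (43, 43), (42, 43), (42, 44), (41, 44), (40, 42), (40, 44), (39, 43)]
```

Call:
jog_arm(plan="0 0 0.0005 0 0 0 0.055;0 0 0.0005 0 0 0 0.06;0 0 0.0005 0 0 0 0.062;0 0 0.0005 0 0 0 0.064;0 0 0.0005 0 0 0 0.068;0 0 0.0005 0 0 0 0.072;0 0 0 0 0 0 0.074;0 0 0 0 0 0 0.074;0 0 0 0 0 0 0.074;0 0 0 0 0 0 0.074")

```text
time_s: 57.0
eef_pos: [0.5827, 0.2568, 0.0035]
eef_rot: [-3.141, 0.077, -0.0]
wrist_force: [-0.6, 0.5, -0.5]
width: 0.867
```

Call:
jog_arm(plan="0 0 -0.005 0 0 0 0.074;0 0 -0.015 0 0 0 0.074;0 0 -0.03 0 0 0 0.074;0 0 -0.05 0 0 0 0.08;0 0 -0.075 0 0 0 0.085;0 0 -0.1 0 0 0 0.085;0 0 -0.13 0 0 0 0.085;0 0 -0.16 0 0 0 0.085;0 0 -0.165 0 0 0 0.085;0 0 -0.165 0 0 0 0.085")

```text
time_s: 57.83
eef_pos: [0.5857, 0.2578, 0.1744]
eef_rot: [-3.137, 0.077, -0.015]
wrist_force: [0.5, 0.7, 0.9]
width: 0.995
```

Run:
```python
from h import *
cam,im,d=near("w24",.046);P=cloud(cam,d)
m=(abs(P[...,2]-.046)<.004)&(P[...,0]>.5)&(P[...,0]<.66)&(P[...,1]>.2)&(P[...,1]<.31)
hsv=cv2.cvtColor(im,cv2.COLOR_BGR2HSV);w=cv2.inRange(hsv,(5,60,40),(22,255,255))>0
print("wood z pct",np.percentile(P[w&(P[...,1]>.2)&(P[...,1]<.31)&(P[...,0]<.66)][:,2],[2,20,50,80,98]).round(4))
q=P[w&m];A=np.c_[q[:,:2],np.ones(len(q))];print("tilt",np.linalg.lstsq(A,q[:,2],rcond=None)[0][:2].round(4))
m=(P[...,2]>.052)&(P[...,2]<.062)&(P[...,0]<.66)&(P[...,0]>.4)&(P[...,1]>.2)&(P[...,1]<.31)
for r in rects(cam,m,.056,40):print("rim",r)
for t,z in(("fin",.05),):
    m=(P[...,2]>.03)&(P[...,2]<.06)&(P[...,1]<.03)
    for r in rects(cam,m,.047,50):print(t,r)
cv2.imwrite("pics/w24c.png",cv2.resize(im[80:320,220:420],None,fx=2.5,fy=2.5))
```

```text
w24 t 57.88 tcp [0.584  0.2572 0.1714] psi -2.8 bar ((583.6, 256.2), (100, 60), -2.7, [323.0, 190.0]) dx,dy [-0.3  1. ] turn az -0.1 F [-0.8  1.1 -0. ]
wood z pct [0.0436 0.0451 0.0457 0.0463 0.0472]
tilt [-0.0003 -0.0004]
rim ((481.6, 261.2), (81, 80), -2.9, [322.0, 297.0])
rim ((535.1, 258.7), (73, 17), 87.3, [323.0, 252.0])
rim ((631.1, 254.2), (73, 15), 87.2, [323.0, 135.0])
fin ((616.9, -11.1), (44, 10), 11.7, [636.0, 141.0])
```

View pics/w24c.png

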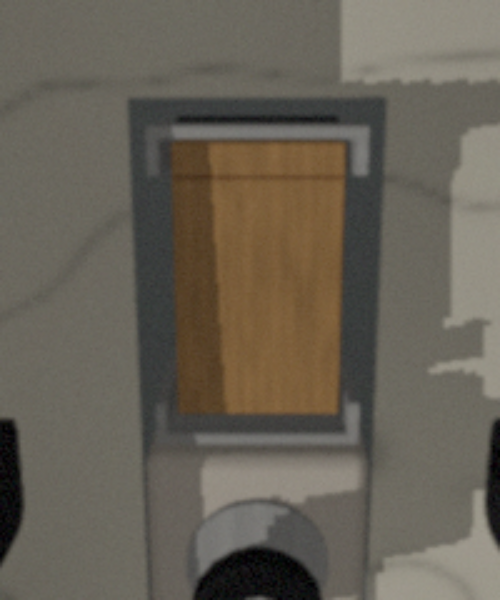

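Pile lies level in the magazine (top 45.7 mm), centred within about 1 mm, in picture crop (255,275). Now the follower.

Call:
jog_arm(plan="0.005 0.03 0 0 0 0 0.085;0.01 0.065 0 0 0 0 0.085;0.015 0.1 0 0 0 0 0.085;0.02 0.135 0 0 0 0 0.085;0.025 0.17 0 0 0 0 0.085;0.03 0.205 0 0 0 0 0.085;0.04 0.24 0 0 0 0 0.085;0.045 0.27 0 0 0 0 0.085;0.0472 0.289 0 0 0 0 0.085;0.0472 0.289 0 0 0 0 0.085")

```text
time_s: 58.72
eef_pos: [0.6145, -0.0382, 0.1662]
eef_rot: [3.139, -0.084, -0.006]
wrist_force: [-0.3, 0.1, -1.0]
width: 0.998
```

Run:
```python
from h import *
manip.read_camera("side")
cam,im,d=shot("wrist","w25");P=cloud(cam,d);_,p,M,psi,s=pose();print(p,psi)
def rel(r):print(r,"tool",((np.r_[np.array(r[0])/1000-p[:2],0])@M*1000).round(1)[:2],"az",round(psi-r[2],1))
near=(np.hypot(P[...,0]-p[0],P[...,1]-p[1])<.09)
for lo,hi,z in((.035,.06,.05),(.008,.02,.012)):
    for r in rects(cam,near&(P[...,2]>lo)&(P[...,2]<hi),z,60):rel(r)
```

```text
[ 0.61431972 -0.03448276  0.16645991] -2.9127926539836637
((618.5, -33.9), (45, 14), -2.8, [318.0, 187.0]) tool [ 4.1 -0.8] az -0.1
((617.3, -34.0), (95, 56), -2.9, [318.0, 177.0]) tool [ 3.  -0.6] az -0.0
```

Call:
jog_arm(plan="0.0035 -0.0007 0.02 0 0 0 0.06;0.0035 -0.0007 0.045 0 0 0 0.05;0.0035 -0.0007 0.07 0 0 0 0.05;0.0035 -0.0007 0.095 0 0 0 0.05;0.0035 -0.0007 0.115 0 0 0 0.05;0.0035 -0.0007 0.13 0 0 0 0.05;0.0035 -0.0007 0.14 0 0 0 0.05;0.0035 -0.0007 0.146 0 0 0 0.05;0.0035 -0.0007 0.146 0 0 0 0.04;0.0035 -0.0007 0.146 0 0 0 0.03", newtons=40)

```text
time_s: 59.65
eef_pos: [0.6194, -0.0331, 0.0227]
eef_rot: [-3.141, 0.076, -0.0]
wrist_force: [0.4, -0.3, 0.2]
width: 0.358
```

Call:
jog_arm(plan="0 0 0 0 0 0 0.02;0 0 0 0 0 0 0.01;0 0 0 0 0 0 0.005;0 0 0 0 0 0 0.005;0 0 0 0 0 0 0.005;0 0 0 0 0 0 0.005;0 0 0 0 0 0 0.005;0 0 -0.01 0 0 0 0.005;0 0 -0.03 0 0 0 0.005;0 0 -0.055 0 0 0 0.005")

```text
time_s: 60.48
eef_pos: [0.6158, -0.0334, 0.0749]
eef_rot: [-3.14, 0.077, 0.012]
wrist_force: [0.1, -0.0, -1.0]
width: 0.157
```

Call:
jog_arm(plan="0 0 -0.025 0 0 0 0.005;0 0 -0.05 0 0 0 0.005;0 0 -0.07 0 0 0 0.005;0 0 -0.075 0 0 0 0.005;0 0 -0.075 0 0 0 0.005;0 -0.02 -0.075 0 0 0 0.005;0 -0.045 -0.075 0 0 0 0.005;-0.01 -0.07 -0.075 0 0 0 0.005;-0.01 -0.1 -0.075 0 0 0 0.005;-0.02 -0.13 -0.075 0 0 0 0.005")

```text
time_s: 61.32
eef_pos: [0.6045, 0.0976, 0.1496]
eef_rot: [3.14, -0.079, -0.005]
wrist_force: [1.4, 0.1, -1.2]
width: 0.155
```

Run:
```python
from h import *
cam,im,d=shot("wrist","w26");P=cloud(cam,d);_,p,M,psi,s=pose();print(p,psi,s["width"],s["wrist_force"])
q=(P-p)@M;k=(abs(q[...,1])<.035)&(abs(q[...,0])<.07)&(q[...,2]<.03)&(q[...,2]>-.05)
print(np.histogram(-q[k][:,2]*1000,bins=np.arange(-30,50,4)))
m=k&(q[...,2]>-.002)
for r in rects(cam,m,p[2]-.008,60):print(r,((np.r_[np.array(r[0])/1000-p[:2],0])@M*1000).round(1)[:2])
go(.5833,.2567,-2.8)
```

```text
[0.60158083 0.10401106 0.14922687] -2.6846496573731917 0.1515181833718249 [-2.32804025  3.7426886  -2.61764234]
(array([   0,    0,   84,  119, 8454,   69,   68,   77,  110,  230,  284,
        304,  350, 1934, 1720,  228,  674,  273,  752]), array([-30, -26, -22, -18, -14, -10,  -6,  -2,   2,   6,  10,  14,  18,
        22,  26,  30,  34,  38,  42,  46]))
((620.6, 96.2), (59, 54), -2.9, [321.0, 209.0]) [19.4  6.9]
tx,ty [-0.0254 -0.1517] az 0.12 z 0.1492
```

Call:
jog_arm(plan="-0.005 -0.025 0 0 0 0 0.005;-0.01 -0.05 0 0 0 0 0.005;-0.015 -0.075 0 0 0 0 0.005;-0.018 -0.1 0 0 0 0 0.005;-0.022 -0.12 0 0 0 0 0.005;-0.0254 -0.136 0 0 0 0 0.005;-0.0254 -0.147 0 0 0 0 0.005;-0.0254 -0.1517 0 0 0 0 0.005;-0.0254 -0.1517 0.015 0 0 0 0.005;-0.0254 -0.1517 0.03 0 0 0 0.005")

```text
time_s: 62.2
eef_pos: [0.5886, 0.2498, 0.1225]
eef_rot: [3.141, -0.076, 0.003]
wrist_force: [1.3, 0.3, -3.6]
width: 0.154
```

Call:
jog_arm(plan="0 0 0.01 0 0 0 0.005;0 0 0.017 0 0 0 0.005;0 0 0.017 0 0 0 0.005;0 0 0.017 0 0 0 0.005;0 0 0.017 0 0 0 0.005;0 0 0.017 0 0 0 0.005;0 0 0.017 0 0 0 0.005;0 0 0.017 0 0 0 0.005;0 0 0.017 0 0 0 0.005;0 0 0.017 0 0 0 0.005")

```text
time_s: 63.03
eef_pos: [0.5878, 0.25, 0.1058]
eef_rot: [-3.141, 0.077, -0.001]
wrist_force: [0.4, 0.7, -1.3]
width: 0.154
```

Run:
```python
from h import *
cam,im,d=shot("wrist","w27");P=cloud(cam,d);_,p,M,psi,s=pose();print(p,psi,s["width"],s["wrist_force"])
q=(P-p)@M
for c in(300,320,340):
    print(c,[(r,*np.round(q[r,c,[0,2]]*[1000,-1000]).astype(int)) for r in range(120,200,3)])
# lateral plate edges
r=190;print([(c,*np.round(q[r,c,[1,2]]*[1000,-1000]).astype(int)) for c in range(250,400,4)])
go(.5833,.2567,-2.8)
```

```text
[0.58771255 0.24994855 0.10569381] -2.7980347028410657 0.15304746271205863 [-0.1329815  -1.03432996 -2.36324325]
300 [(120, np.int64(60), np.int64(-106)), (123, np.int64(58), np.int64(-101)), (126, np.int64(56), np.int64(-99)), (129, np.int64(54), np.int64(-101)), (132, np.int64(53), np.int64(-86)), (135, np.int64(51), np.int64(-79)), (138, np.int64(51), np.int64(-52)), (141, np.int64(49), np.int64(-50)), (144, np.int64(48), np.int64(-49)), (147, np.int64(45), np.int64(-60)), (150, np.int64(43), np.int64(-61)), (153, np.int64(41), np.int64(-61)), (156, np.int64(45), np.int64(-19)), (159, np.int64(44), np.int64(-12)), (162, np.int64(42), np.int64(-13)), (165, np.int64(41), np.int64(-12)), (168, np.int64(39), np.int64(-12)), (171, np.int64(38), np.int64(-12)), (174, np.int64(36), np.int64(-13)), (177, np.int64(35), np.int64(-13)), (180, np.int64(33), np.int64(-12)), (183, np.int64(32), np.int64(-13)), (186, np.int64(30), np.int64(-12)), (189, np.int64(29), np.int64(-12)), (192, np.int64(27), np.int64(-12)), (195, np.int64(26), np.int64(-12)), (198, np.int64(24), np.int64(-12))]
320 [(1
[... 2682 characters left out ...]
64(-13)), (330, np.int64(5), np.int64(-11)), (334, np.int64(7), np.int64(-13)), (338, np.int64(9), np.int64(-13)), (342, np.int64(11), np.int64(-12)), (346, np.int64(13), np.int64(-12)), (350, np.int64(15), np.int64(-12)), (354, np.int64(17), np.int64(-12)), (358, np.int64(19), np.int64(-13)), (362, np.int64(21), np.int64(-12)), (366, np.int64(23), np.int64(-13)), (370, np.int64(25), np.int64(-12)), (374, np.int64(27), np.int64(-12)), (378, np.int64(47), np.int64(-105)), (382, np.int64(50), np.int64(-105)), (386, np.int64(53), np.int64(-104)), (390, np.int64(56), np.int64(-105)), (394, np.int64(60), np.int64(-106)), (398, np.int64(63), np.int64(-105))]
tx,ty [-0.0047 -0.0065] az 0.0 z 0.1057
```

Call:
jog_arm(plan="-0.001 -0.003 0 0 0 0 0.005;-0.0017 -0.007 0 0 0 0 0.005;-0.0017 -0.007 0 0 0 0 0.005;-0.0017 -0.007 0.006 0 0 0 0.005;-0.0017 -0.007 0.013 0 0 0 0.005;-0.0017 -0.007 0.02 0 0 0 0.005;-0.0017 -0.007 0.026 0 0 0 0.005;-0.0017 -0.007 0.031 0 0 0 0.005;-0.0017 -0.007 0.034 0 0 0 0.005;-0.0017 -0.007 0.034 0 0 0 0.005")

```text
time_s: 63.92
eef_pos: [0.5854, 0.2566, 0.0699]
eef_rot: [3.14, -0.077, -0.004]
wrist_force: [-0.3, -0.2, -1.5]
width: 0.153
```

Call:
jog_arm(plan="0 0 0.001 0 0 0 0.005;0 0 0.002 0 0 0 0.005;0 0 0.003 0 0 0 0.005;0 0 0.004 0 0 0 0.005;0 0 0.0045 0 0 0 0.005;0 0 0.0045 0 0 0 0.005;0 0 0.0045 0 0 0 0.005;0 0 0.0045 0 0 0 0.005;0 0 0.0045 0 0 0 0.005;0 0 0.0045 0 0 0 0.005")

```text
time_s: 64.75
eef_pos: [0.5863, 0.257, 0.067]
eef_rot: [-3.141, 0.077, -0.0]
wrist_force: [0.1, -0.2, -2.7]
width: 0.155
```

Run:
```python
from h import *
cam,im,d=shot("wrist","w28");P=cloud(cam,d);_,p,M,psi,s=pose();print(p,psi,s["width"],s["wrist_force"])
for c in(320,):
    print(c,[(r,*np.round(P[r,c,[0,2]]*1000).astype(int).tolist()) for r in range(120,190,3)])
```

```text
[0.5863383  0.25698073 0.06703565] -2.802367753191609 0.1523819022810197 [-0.18856081 -0.17389107 -2.01655618]
320 [(120, 647, -2), (123, 646, 6), (126, 644, 6), (129, 642, 5), (132, 641, 11), (135, 639, 21), (138, 639, 37), (141, 639, 56), (144, 638, 56), (147, 636, 57), (150, 633, 42), (153, 632, 46), (156, 631, 47), (159, 630, 55), (162, 629, 56), (165, 627, 55), (168, 626, 55), (171, 624, 55), (174, 623, 54), (177, 621, 55), (180, 619, 54), (183, 618, 55), (186, 617, 55), (189, 615, 55)]
```

Call:
jog_arm(plan="0 0 0.0005 0 0 0 0.005;0 0 0.001 0 0 0 0.005;0 0 0.001 0 0 0 0.005;0 0 0.001 0 0 0 0.015;0 0 0.001 0 0 0 0.02;0 0 0.001 0 0 0 0.03;0 0 0.001 0 0 0 0.04;0 0 0.001 0 0 0 0.04;0 0 0.001 0 0 0 0.04;0 0 0.001 0 0 0 0.04")

```text
time_s: 65.63
eef_pos: [0.5863, 0.257, 0.066]
eef_rot: [-3.141, 0.077, -0.0]
wrist_force: [-0.2, -0.3, -0.1]
width: 0.465
```

Call:
jog_arm(plan="0 0 -0.005 0 0 0 0.04;0 0 -0.02 0 0 0 0.04;0 0 -0.04 0 0 0 0.04;0 0 -0.065 0 0 0 0.05;0 0 -0.09 0 0 0 0.05;0 0 -0.11 0 0 0 0.05;0 0 -0.115 0 0 0 0.05;0 0 -0.115 0 0 0 0.05;0 0 -0.115 0 0 0 0.05;0 0 -0.115 0 0 0 0.05")

```text
time_s: 66.47
eef_pos: [0.5849, 0.2565, 0.1787]
eef_rot: [3.139, -0.077, -0.006]
wrist_force: [0.1, -0.3, -0.5]
width: 0.587
```

```bash
cat > chk.py <<'E'
from h import *
import sys
cam,im,d=shot("wrist",sys.argv[1]);P=cloud(cam,d);t,p,M,psi,s=pose();print(t,p.round(4),psi,s["width"],s["wrist_force"])
reg=(P[...,0]>.45)&(P[...,0]<.66)&(P[...,1]>.2)&(P[...,1]<.31)
for n,lo,hi,z in(("fin",.08,.10,.092),("plate",.050,.0555,.054),("head",.082,.1,.09)):
    for r in rects(cam,reg&(P[...,2]>lo)&(P[...,2]<hi),z,60):print(n,r)
k=reg&(P[...,2]>.048)&(P[...,2]<.0585)&(abs((P[...,0]-.583))<.045)&(abs(P[...,1]-.2567)<.026)
q=P[k];A=np.c_[q[:,:2]-q[:,:2].mean(0),np.ones(len(q))];print("plate z/tilt",np.linalg.lstsq(A,q[:,2],rcond=None)[0].round(4),len(q))
E
python3 chk.py w29; python3 -c "
from h import *
go(.4778,.2619,-2.8)"
```

```text
66.5167 [0.5848 0.2565 0.1785] -2.8017569783124956 0.5851778899780644 [ 0.14970193 -0.5030432  -1.5047627 ]
fin ((481.9, 261.1), (50, 44), -4.1, [321.0, 318.0])
fin ((584.8, 256.4), (45, 13), -2.8, [321.0, 202.0])
plate ((485.8, 261.1), (82, 74), 87.3, [320.0, 285.0])
plate ((531.8, 258.4), (73, 16), -86.2, [322.0, 246.0])
plate ((583.1, 256.4), (95, 56), -2.8, [321.0, 189.0])
head ((479.8, 261.4), (48, 46), 18.9, [321.0, 318.0])
head ((583.8, 256.5), (45, 13), -2.8, [321.0, 202.0])
plate z/tilt [ 0.0003 -0.0001  0.0537] 4759
tx,ty [-0.1071 -0.0002] az -0.0 z 0.1785
```

Follower rests flat (tilt <0.001) with its centre at (583.5,256.4). Now the plunger, with shut fingers.

Call:
jog_arm(plan="-0.02 0 0 0 0 0 0;-0.05 0 0 0 0 0 0;-0.08 0 0 0 0 0 0;-0.1 0 0 0 0 0 0;-0.1075 0 0 0 0 0 0;-0.1075 0 0.02 0 0 0 0;-0.1075 0 0.045 0 0 0 0;-0.1075 0 0.065 0 0 0 0;-0.1075 0 0.0785 0 0 0 0;-0.1075 0 0.0785 0 0 0 0")

```text
time_s: 67.35
eef_pos: [0.4759, 0.2607, 0.0977]
eef_rot: [3.137, -0.077, -0.013]
wrist_force: [-1.3, -0.1, 0.0]
width: 0.002
```

Call:
jog_arm(plan="0 0 0.004 0 0 0 0;0 0 0.008 0 0 0 0;0 0 0.011 0 0 0 0;0 0 0.014 0 0 0 0;0 0 0.017 0 0 0 0;0 0 0.02 0 0 0 0;0 0 0.022 0 0 0 0;0 0 0.024 0 0 0 0;0 0 0.025 0 0 0 0;0 0 0.025 0 0 0 0")

```text
time_s: 68.18
eef_pos: [0.4799, 0.2625, 0.0788]
eef_rot: [-3.14, 0.077, -0.003]
wrist_force: [-1.0, -1.2, 7.4]
width: 0.003
```

Call:
jog_arm(plan="0 0 0 0 0 0 0;0 0 0 0 0 0 0;0 0 0 0 0 0 0;0 0 0 0 0 0 0;0 0 0 0 0 0 0;0 0 0 0 0 0 0;0 0 0 0 0 0 0;0 0 0 0 0 0 0;0 0 0 0 0 0 0;0 0 0 0 0 0 0")

```text
time_s: 69.02
eef_pos: [0.4799, 0.2626, 0.079]
eef_rot: [-3.14, 0.076, -0.003]
wrist_force: [-1.4, -1.1, 7.2]
width: 0.002
```

Call:
jog_arm(plan="0 0 0.001 0 0 0 0;0 0 0.002 0 0 0 0;0 0 0.003 0 0 0 0;0 0 0.004 0 0 0 0;0 0 0.005 0 0 0 0;0 0 0.006 0 0 0 0;0 0 0.006 0 0 0 0;0 0 0.006 0 0 0 0;0 0 0.006 0 0 0 0;0 0 0.006 0 0 0 0")

```text
time_s: 69.85
eef_pos: [0.48, 0.2626, 0.0758]
eef_rot: [3.141, -0.076, 0.001]
wrist_force: [-7.3, -4.1, 22.1]
width: -0.002
```

22 N with TCP at 75.8 mm: it's on its stop (14.2 mm down). Hold, then release.

Call:
jog_arm(plan="0 0 0 0 0 0 0;0 0 0 0 0 0 0;0 0 0 0 0 0 0;0 0 0 0 0 0 0;0 0 -0.004 0 0 0 0;0 0 -0.01 0 0 0 0;0 0 -0.02 0 0 0 0;0 0 -0.04 0 0 0 0;0 0 -0.065 0 0 0 0;0 0 -0.09 0 0 0 0")

```text
time_s: 70.68
eef_pos: [0.4778, 0.2619, 0.1614]
eef_rot: [3.14, -0.077, -0.004]
wrist_force: [0.4, 1.2, 1.3]
width: -0.002
```

Call:
jog_arm(plan="0.02 0 -0.02 0 0 0 0;0.05 0 -0.04 0 0 0 0;0.08 0 -0.06 0 0 0 0;0.1 0 -0.06 0 0 0 0;0.107 0 -0.06 0 0 0 0;0.107 0 -0.06 0 0 0 0;0.107 0 -0.06 0 0 0 0;0.107 0 -0.06 0 0 0 0;0.107 0 -0.06 0 0 0 0;0.107 0 -0.06 0 0 0 0")

```text
time_s: 71.52
eef_pos: [0.5844, 0.2572, 0.2207]
eef_rot: [3.14, -0.076, -0.003]
wrist_force: [0.5, -0.8, 0.9]
width: 0.001
```

```bash
python3 chk.py w30
python3 - <<'E'
from h import *
cam,im,d=load("wrist","w30");P=cloud(cam,d)
k=(np.hypot(P[...,0]-.4775,P[...,1]-.262)<.018)&(P[...,2]>.06);print("head z",np.median(P[k][:,2]))
cv2.imwrite("pics/w30c.png",cv2.resize(im[80:340,210:430],None,fx=2.3,fy=2.3))
E
```

```text
71.5667 [0.5847 0.2572 0.221 ] -2.7627038944396984 0.004023858074233213 [ 0.94988824  0.79950784 -0.57501047]
fin ((584.4, 256.3), (45, 14), -2.8, [322.0, 189.0])
plate ((504.4, 224.9), (48, 22), 32.1, [352.0, 251.0])
plate ((502.6, 288.4), (41, 26), -2.8, [291.0, 251.0])
plate ((529.0, 256.8), (68, 7), 88.4, [324.0, 231.0])
plate ((583.6, 256.3), (94, 56), -2.8, [321.0, 178.0])
plate ((631.1, 254.1), (73, 16), 87.2, [323.0, 128.0])
head ((583.5, 256.3), (44, 14), -2.8, [321.0, 189.0])
plate z/tilt [ 0.0003 -0.0006  0.0537] 3675
head z nan
  return _methods._mean(a, axis=axis, dtype=dtype,
  ret = ret.dtype.type(ret / rcount)
```

View pics/w30c.png

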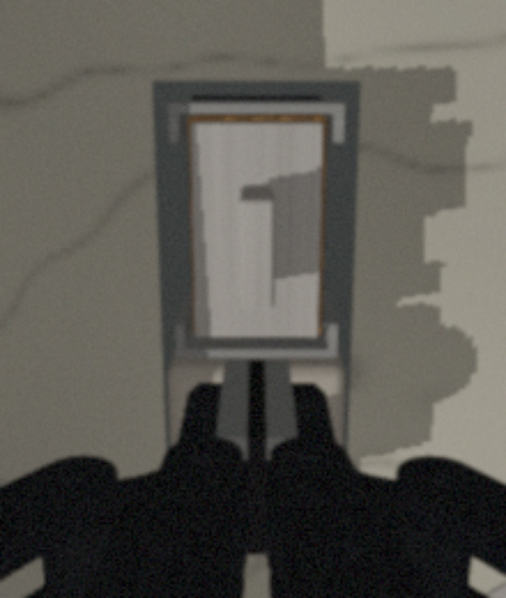

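Follower sits flat and centred on the bars; the plunger is hidden behind the fingers. I'll check its height from the fixed cameras.

Run:
```python
from h import *
for n in("scene","side"):
    for tag in(n+"0",None):
        cam,im,d=load(n,tag) if tag else shot(n,n+"9");P=cloud(cam,d)
        k=(np.hypot(P[...,0]-.4775,P[...,1]-.262)<.03)&(P[...,2]>.06)&(P[...,2]<.12);z=P[k][:,2]
        print(n,tag,k.sum(),np.percentile(z,[50,75,90]).round(4) if k.any() else "")
```

```text
scene scene0 164 [0.0902 0.0921 0.0936]
scene None 163 [0.0898 0.0915 0.0936]
side side0 160 [0.0889 0.0917 0.0928]
side None 152 [0.0897 0.0919 0.0931]
```

Head height matches the start (90 mm). Handing in.

```bash
python3 -c "
from h import *
print(manip.read_state()['time_s']);print(manip.job_done())"
```

```text
71.6667
the job is handed in; nothing more can be done
None
```

The refill is done and handed in at 71.7 s; the hand-in reports no verdict, so what follows comes from my own measurements.

- **Follower out:** it went onto the near cork mat and lay flat.
- **Pile:** all four cartons were stacked and lifted as one block. My first attempts left the bottom carton behind, one dropping it during the lift. I set the other three back on it and gripped lower with 120 N, and it held.
- **Into the magazine:** the pile went in tilted 8.5° along the +x wall, with its low edge about 8 mm below the rim, then was levelled to the floor and released. Its top measured 45.7 mm, level, about 1 mm off centre.
- **Follower back:** it rests flat on the bars (tilt under 0.001 rad), about 1 mm from the magazine's centre.
- **Plunger:** it was pressed to its stop (tool at 75.8 mm, 22 N) and held, then released. The scene and side cameras both show the head back at about 90 mm, as at the start.

**Not confirmed:** the last wrist picture could not show the plunger because the fingers hid it, so I relied on the fixed cameras. I never drove near the bystanders, but I did not measure their final positions. No other check failed or disagreed.

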